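# Fetch the pattern weight from under the flush hatch and press the glued pouch

## Task

The flap of the orange pouch lying in front of the open wooden punch box has just been cemented and must be pressed while it sets: flip up the brass ring pull sunk in the top of the plywood bench box, lift the hatch by it and lean it right back to its stop, then take the brown leather-covered weight out of the box and set it down gently, flat and centred on the pouch. Leave the hatch standing fully open and the pouch where it lies, and do not knock the tape measure or the cream thread cone about.

Things in the scene. Friction and masses are not known exactly. Their poses are not given: they have to be found in the camera images.
- bench_box: Low plywood box fixed to the table, 200 mm (its x) by 210 mm (its y) by 91 mm high; its whole top is a flush hatch. Origin: centre of the underside, on the table; x points from the front (ring and free-edge side, towards the robot) to the hinge side, z up. Hollow inside: the well reaches from x = -83 to +82 mm and y = -87 to +87 mm, its floor is 6 mm above the table, the rim 91 mm above the table; a narrow ledge under the front rim leaves 160 mm of opening along x.
- hatch_hinge (a point): Point on the hinge pin of the hatch, in the middle of its length, level with the box's top (91 mm above the table, box x = +81 mm). The hinge pin lies along the box's y. The point's axes move with the hatch: x runs in the panel from the free edge towards the hinge, y along the pin, z is the normal of the hatch's upper face.
- hatch_edge (a point): Middle of the free edge of the hatch, at half its thickness: 162 mm from the hinge pin. The panel is plywood 14 mm thick and 170 mm wide; for 58 mm from the free edge it is plain and can be pinched across its thickness once raised. Same axes as hatch_hinge.
- hatch (a joint): Opening angle of the hatch in rad: 0 shut and flush, 1.57 upright, 1.83 (105 degrees) fully open on its stop, leaning away from the robot. Friction hinges (0.42 N m; hatch 0.3 kg) hold it wherever it is let go; raising it takes 7 to 8 N at the ring, 4 to 5 N at the free edge. By the ring it goes to about 75 degrees before the panel meets the gripper; from there use its free edge.
- ring (a joint): Angle of the ring pull relative to the hatch in rad: 0 folded flat and flush in its pan, 1.6 standing square to the hatch (its stop). Its pivot lies along the box's y, 96 mm from the hinge pin; folded, the bow points to the hinge. A slightly stiff pivot (0.03 N m) keeps it where it is left; it weighs 60 g.
- ring_pivot (a point): Middle of the ring's pivot line: 96 mm from the hinge pin and 5 mm below the hatch's upper face.
- ring_bow (a point): Middle of the bow, the straight crossbar of the D-shaped brass ring: round bar 8 mm thick, 46 mm from the pivot, lying along the box's y; its clear inner width between the legs is 46 mm, the ring is 62 mm wide. Folded, its axis is 5 mm below the hatch's upper face. The steel pan round it is open 26 mm deep and 72 mm wide; from the bow's axis it is free for 37 mm towards the hinge and 52 mm towards the pivot, so that a finger can go down on either side of the bow.
- weight: Brown leather-covered pattern weight, a block 60 x 60 mm and 50 mm high (a small rivet on top reaches 54 mm), 0.55 to 0.8 kg, standing upright on the floor of the box, hidden until the hatch is open. Origin: centre of its underside; x and y square to its sides, z up.
- pouch: Orange folded leather pouch lying flat and loose on the table right of the bench box, in front of the open punch box, 78 mm (its x) by 108 mm (its y), its flat top 13 mm above the table. Origin: centre of its underside; z up. (Another pouch and weight far off at the left end of the table are only stock.)
- tape_measure: Bystander: teal tape measure 64 x 80 x 25 mm on the table left of the box. Origin: centre of its underside.
- thread_cone: Bystander: cream thread cone 62 mm across and 98 mm tall, standing on the table behind the box to the left. Origin: centre of its underside.

How it is judged:
By the outcome, as a careful person would: the job done as asked, in the order asked, and still so for the second after the job is handed in, with the robot touching nothing.
It also fails if it takes over 72 s, if anything falls off the work surface, if the arm or the gripper's body presses on something with over 40 N, if the wrist force passes 120 N, or if a joint passes its speed limit or range.

## Robot

A 6-joint arm with a two-finger parallel gripper is mounted at the origin on a cart in front of the work surface, level with it; the furniture and walls round the work are solid. World frame = base frame: x ahead of the robot, y to its left, z up, the work surface at z = 0. Lengths are in m, angles in rad, forces in N, time in s.
With the tool pointing down it reaches from about 0.325 to 0.875 m from the base axis. Payload 4.4 kg.
Tool frame: the origin (TCP) lies midway between the tips of the shut fingers; the grasp point (between the pads) lies behind it (env.grip_point_offset is the z of the grasp point in the tool frame, in m); z points along the fingers, x is the direction in which the jaws open and shut, and the axes are right-handed (so a half turn about z gives the same grasp; the last joint's range is limited). The gripper opens to 85 mm and grips with 20 to 120 N. Pads are 22 mm wide; open, the fingers measure 114 mm over their backs; the gripper's body (76 mm by 85 mm) begins 54 mm behind the grasp point. The pads swing forward as they close: fully open they stand 13 mm farther back than shut.
Start: joints at [1.109, 0.207, 1.542, -0, 1.393, -0.15], TCP at [0.176, 0.547, 0.197] pointing down, gripper open.
Joint ranges: [-2.73, 2.73], [-0.86, 2.22], [0.23, 2.46], [-1.11, 4.25], [0.08, 2.63], [-2.82, 2.82]. Speed limits (rad/s): [2.79, 2.79, 3.14, 3.14, 3.14, 3.14].

## Interface

Orientations are given as a rotation vector (axis times angle).
In Python, from station import get_state, grab_frame, calibration, ticket, env gives the robot as it stands.
- The arm moves only by the tool apply_moves, never from a script. Its argument "motion" is a list of rows, each a list of 3 entries, a list of its own where there are three numbers: the shift along the world's x, y, z in mm, then the turn about the world's z in rad, then the opening, from 0 (shut) to 1 (fully open). In form: [[[tx, ty, tz], spin, hand], ...]. A call has 1 to 20 rows; each row shifts and turns the commanded pose from where the row before left it; what a row does not reach is not made up. A row lasts 1/8 s, in which the tool goes at most 62.5 mm and 10.7 degrees, less where a joint would pass 70% of its speed; a pose out of reach is approached as far as the arm can. A call with a gripper value outside its range is refused whole. The fingers move at their own pace and stop on an object; "force" is the grip in N (left out, the last holds). Time passes only in rows, so rows that do not move let the fingers close. It gives the time, the measured TCP pose, the force and the opening at its end, in the units of the state.
- get_state(): the state, without advancing time (a new reading comes with each control period).
- grab_frame(name): name is "side" or "top" or "wrist"; returns the picture (384x512x3 uint8, red, green, blue); there is no depth.
- calibration(name): a dict with "fx", "fy", "cx", "cy" (pixels), "rvec" (rotation vector, rad) and "tvec" (3), from world to camera coordinates, as OpenCV has them. Camera axes: x right, y down, z forward; pixel columns grow to the right and rows downward; lengths in m; the calibration is good to about 2 mm. The wrist camera is an equidistant fisheye: a pixel r from the principal point sees the ray r / f radians off the axis. A picture is of the moment at which its call begins: read the wrist's pose just before it. calibration takes no time and is no camera call; for the wrist camera it gives the pose at the moment of the call.
- ticket.sign_off(): hands the job in, once; it reports no verdict.
The state is a dict: "time_s": time; "joint_positions": joint angles; "dq": joint speeds; "joint_efforts": joint torques, N m; "ee_pos": TCP position; "eef_rot": TCP orientation; "force": force on the tool from outside, world axes, zero at the start; "ft_torque": the same for the moment, N m; "opening": finger opening in m.
Only numpy, scipy, OpenCV 4.12 (cv2) and the standard library are available. Lean on these libraries where they do the work, as an engineer would, in place of code of your own. Each camera call takes 0.05 s, during which the arm holds its last target.

## Working session

There is one attempt and no reset: what is moved stays moved. The work goes in short steps, Python scripts to look and compute and a tool call to move; the robot and the scene stay as the last step left them, time stands still between calls to the robot, and variables do not carry over. Pictures are saved under pics/ and viewed, and the job is handed in when it is done.

Besides the shell and the picture viewer there is one more tool, called after "Emit:" as name([rows], argument=value, ...), one row to a line, values as JSON. apply_moves: Moves the arm, as the interface text tells. Its arguments: {"type":"object","properties":{"motion":{"type":"array","items":{"type":"array"}},"force":{"type":"number"}},"required":["motion"]}

```bash
mkdir -p pics; ls; python3 - <<'E'
from station import get_state, grab_frame, calibration, ticket, env
import cv2
print(get_state()); print(env.grip_point_offset, [a for a in dir(env) if a[0]!='_'])
for n in("side","top","wrist"):
    c=calibration(n);print(n,c)
    cv2.imwrite(f"pics/{n}0.png",grab_frame(n)[:,:,::-1])
E
```

```text
pics
{'time_s': 0.0, 'joint_positions': array([ 1.10949668e+00,  2.07426848e-01,  1.54299987e+00, -1.72590914e-05,
        1.39348735e+00, -1.50499932e-01]), 'dq': array([-8.34898811e-04, -1.56455458e-03, -1.80347073e-04, -1.82806095e-04,
        2.14476693e-05, -1.01709340e-03]), 'joint_efforts': array([ 1.28788597e-03, -3.83028710e+01, -2.91603237e+01, -2.36853675e-04,
        1.03602558e-02,  1.51607998e-05]), 'ee_pos': array([0.17547885, 0.54667314, 0.19590019]), 'eef_rot': array([ 2.53761472,  1.85021163, -0.00322183]), 'force': array([ 1.28312087, -0.76986466,  0.53129345]), 'ft_torque': array([-0.02819977, -0.03345709,  0.02079753]), 'opening': 0.08568180407202984}
-0.0187 ['MotionError', 'grip_point_offset']
side {'fx': 440.0922615015618, 'fy': 440.0922615015618, 'cx': 254.44978252045584, 'cy': 185.22648384947254, 'rvec': array([ 0.37455143, -2.4772816 ,  1.59162535]), 'tvec': array([0.54645608, 0.04249993, 1.1864381 ])}
top {'fx': 438.5933963133838, 'fy': 438.5933963133838, 'cx': 256.99152496815486, 'cy': 188.5704153622253, 'rvec': array([ 2.18859617, -2.13233821,  0.15135998]), 'tvec': array([0.19621419, 0.50144677, 1.12995903])}
wrist {'fx': 297.3186396354542, 'fy': 297.3186396354542, 'cx': 255.29743294951348, 'cy': 188.19319290819342, 'rvec': array([-2.33017053, -1.69879186, -0.25823221]), 'tvec': array([-0.57323397, -0.03829432,  0.3785862 ])}
```

View pics/side0.png

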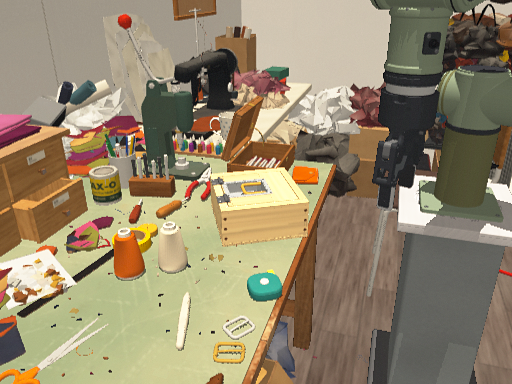

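View pics/top0.png

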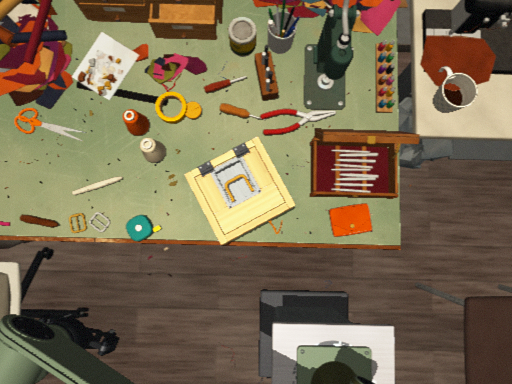

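View pics/wrist0.png

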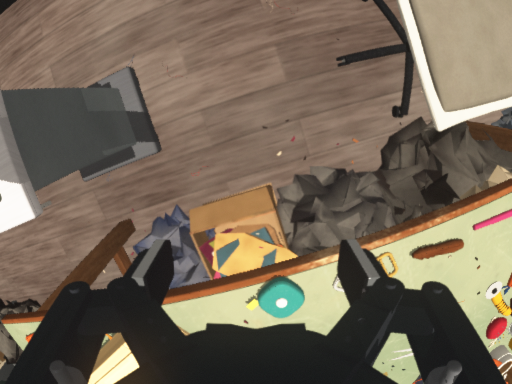

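```bash
cat > h.py <<'E'
import numpy as np, cv2
from station import get_state, grab_frame, calibration, ticket, env
def RT(c):
    return cv2.Rodrigues(np.array(c['rvec']))[0], np.array(c['tvec'])
def ray(c,uv,fish=False):
    R,t=RT(c); x=(uv[0]-c['cx'])/c['fx']; y=(uv[1]-c['cy'])/c['fy']
    if fish:
        r=np.hypot(x,y); d=np.array([np.sin(r)*x/r,np.sin(r)*y/r,np.cos(r)]) if r>1e-9 else np.array([0,0,1.])
    else: d=np.array([x,y,1.])
    return -R.T@t, R.T@d
def plane(c,uv,z,fish=False):
    o,d=ray(c,uv,fish); return o+d*(z-o[2])/d[2]
def proj(c,p,fish=False):
    R,t=RT(c); q=R@np.array(p)+t
    if fish:
        th=np.arctan2(np.hypot(q[0],q[1]),q[2]); n=np.hypot(q[0],q[1]); return np.array([c['cx']+c['fx']*th*q[0]/n,c['cy']+c['fy']*th*q[1]/n])
    return np.array([c['cx']+c['fx']*q[0]/q[2],c['cy']+c['fy']*q[1]/q[2]])
def tri(c1,u1,c2,u2):
    o1,d1=ray(c1,u1);o2,d2=ray(c2,u2)
    A=np.array([d1,-d2]).T; s=np.linalg.lstsq(A,o2-o1,rcond=None)[0]
    a=o1+s[0]*d1;b=o2+s[1]*d2; return (a+b)/2,np.linalg.norm(a-b)
def crop(img,x0,y0,w,h,k,fn):
    cv2.imwrite(fn,cv2.resize(img[y0:y0+h,x0:x0+w,::-1],None,fx=k,fy=k,interpolation=cv2.INTER_CUBIC))
E
python3 - <<'E'
from h import *
t=cv2.imread('pics/top0.png')[:,:,::-1]; s=cv2.imread('pics/side0.png')[:,:,::-1]
crop(t,170,125,150,120,5,'pics/top0c.png'); crop(s,200,150,120,100,6,'pics/side0c.png')
E
```

```text
(no output)
```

View pics/top0c.png

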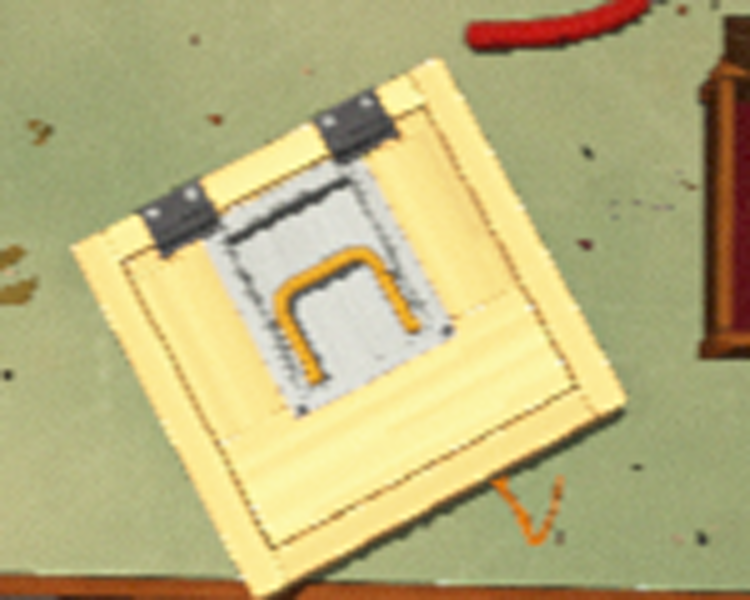

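View pics/side0c.png

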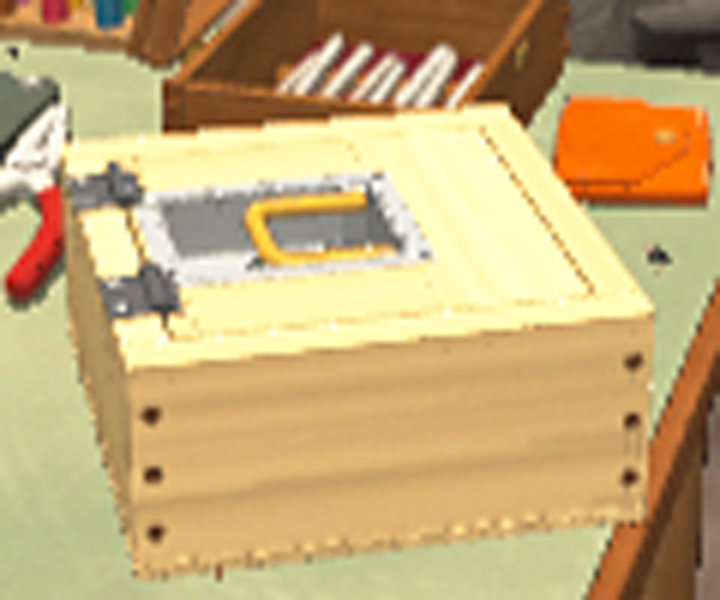

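```bash
python3 - <<'E'
from h import *
c=calibration('top'); s=calibration('side')
k=[(75,247),(440,60),(625,402),(258,597)]
P=np.array([plane(c,(170+(a+.5)/5-.5,125+(b+.5)/5-.5),.091) for a,b in k]); print(P)
ctr=P.mean(0); ex=(P[0]+P[1]-P[2]-P[3])/2; ey=(P[0]+P[3]-P[1]-P[2])/2
print(ctr,np.linalg.norm(ex),np.linalg.norm(ey),np.arctan2(ex[1],ex[0]),np.arctan2(-ey[0],ey[1]))
ks=[(65,148),(505,105),(652,312),(130,370)]
S=np.array([plane(s,(200+(a+.5)/6-.5,150+(b+.5)/6-.5),.091) for a,b in ks]);print(S,S.mean(0))
# ring bow
for a,b in [(280,297),(322,270),(365,247)]: print('bow',plane(c,(170+a/5,125+b/5),.086))
I=cv2.imread('pics/top0.png'); hsv=cv2.cvtColor(I,cv2.COLOR_BGR2HSV)
m=cv2.inRange(hsv,(3,200,180),(14,255,255)); n,l,st,ce=cv2.connectedComponentsWithStats(m)
for i in range(1,n):
    if st[i,4]>300:
        print(st[i],plane(c,ce[i],.013)); ys,xs=np.where(l==i)
        r=cv2.minAreaRect(np.array([plane(c,(x,y),.013)[:2]*1000 for x,y in zip(xs,ys)],np.float32)); print(r)
print(proj(s,[0,0,0]),proj(c,[0,0,0]))
for n_,uv,z in [('tape',(139,227),.025),('cone',(151,145),.098)]: print(n_,plane(c,uv,z))
E
```

```text
[[0.52041935 0.39263739 0.091     ]
 [0.62186622 0.21162627 0.091     ]
 [0.44954975 0.11481447 0.091     ]
 [0.34829389 0.29456192 0.091     ]]
[0.4850323  0.25341001 0.091     ] 0.19787704222475316 0.2069028384507104 0.5148972065073317 0.5119177145164451
[[0.62427854 0.21302552 0.091     ]
 [0.45441993 0.11250549 0.091     ]
 [0.35149611 0.29689689 0.091     ]
 [0.52227288 0.39591004 0.091     ]] [0.48811686 0.25458449 0.091     ]
bow [0.49754196 0.28811951 0.086     ]
bow [0.51187129 0.26740616 0.086     ]
bow [0.52421943 0.24605064 0.086     ]
[  0  52  41  43 540] [0.79473826 0.87759105 0.013     ]
((797.5244750976562, 868.9265747070312), (66.47785949707031, 146.9445343017578), 32.2718620300293)
[ 330  204   42   32 1059] [ 0.42215832 -0.041978    0.013     ]
((422.00457763671875, -42.36420440673828), (75.58779907226562, 104.3570556640625), 10.808573722839355)
[457.14985612 200.99122548] [333.15202754 383.20688769]
tape [0.38708223 0.51573773 0.025     ]
cone [0.59081896 0.47927273 0.098     ]
```

```bash
python3 - <<'E'
from h import *
R=cv2.Rodrigues(get_state()['eef_rot'])[0]; print(R.round(3), np.degrees(np.arctan2(R[1,0],R[0,0])))
E
```

```text
[[ 0.306  0.952 -0.001]
 [ 0.952 -0.306 -0.002]
 [-0.002 -0.    -1.   ]] 72.19287962932597
```

Emit:
apply_moves([
  [[34,-28,0],-0.075,0.35],
  [[34,-28,0],-0.075,0.35],
  [[34,-28,0],-0.075,0.35],
  [[34,-28,0],-0.075,0.35],
  [[34,-28,0],-0.075,0.35],
  [[34,-28,0],-0.075,0.35],
  [[34,-28,0],-0.075,0.35],
  [[34,-28,0],-0.075,0.35],
  [[34,-28,0],-0.075,0.35],
  [[31,-27,0],-0.071,0.35],
  [[0,0,0],0,0.35],
  [[0,0,0],0,0.35],
], force=40)

```text
time_s: 1.65
ee_pos: [0.5122, 0.2685, 0.1966]
eef_rot: [-3.038, -0.799, 0.002]
force: [-0.3, 0.2, -0.5]
opening: 0.0298
```

```bash
cat > see.py <<'E'
from h import *
import sys
for n in sys.argv[2:]:
    cal=calibration(n); im=grab_frame(n); 
    crop(im,0,0,512,384,1.5,f'pics/{n}{sys.argv[1]}.png')
s=get_state(); R=cv2.Rodrigues(s['eef_rot'])[0]
print(s['time_s'],s['ee_pos'].round(4),np.arctan2(R[1,0],R[0,0]).round(4),s['force'].round(1),s['opening'])
E
python3 see.py 1 wrist top
```

```text
1.75 [0.5119 0.2692 0.1968] 0.5155 [-0.1  0.7 -0.7] 0.02965765639682335
```

View pics/wrist1.png

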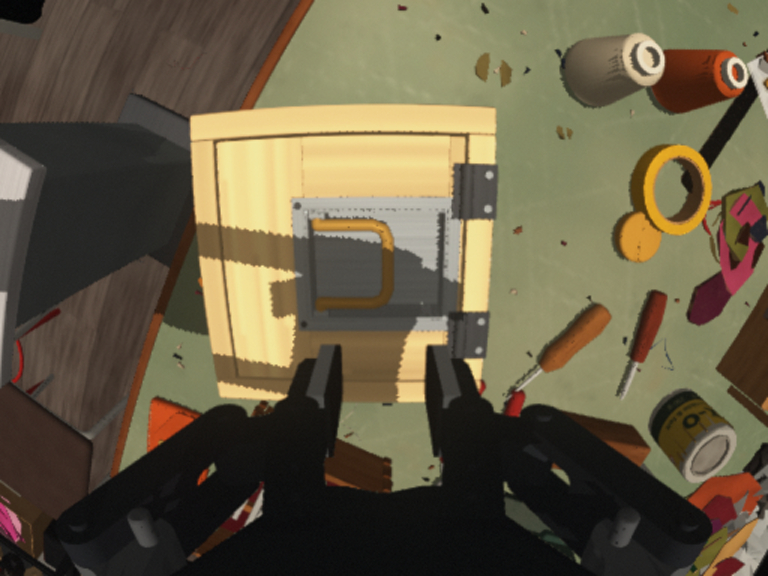

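```bash
python3 - <<'E'
from h import *
c=calibration('wrist')
for uv in [(387,240),(388,263),(387,290)]: print(plane(c,np.array(uv)/1.5,.086,True))
for uv in [(191,116),(496,106),(492,401),(220,394)]: print(plane(c,np.array(uv)/1.5,.091,True))
E
```

```text
[0.50620502 0.28353138 0.086     ]
[0.51451206 0.27028003 0.086     ]
[0.52329066 0.25352512 0.086     ]
[0.35119033 0.29581627 0.091     ]
[0.52208594 0.39476606 0.091     ]
[0.6358148  0.21696979 0.091     ]
[0.45236512 0.11740678 0.091     ]
```

Emit:
apply_moves([
  [[1.5,0,-30],0,0.35],
  [[0,0,-30],0,0.35],
  [[0,0,-25],0,0.35],
  [[0,0,-20],0,0.35],
  [[0,0,-10],0,0.35],
  [[0,0,-10],0,0.35],
  [[0,0,0],0,0.35],
  [[0,0,0],0,0.35],
])

```text
time_s: 2.75
ee_pos: [0.515, 0.2687, 0.0729]
eef_rot: [-3.038, -0.799, -0.002]
force: [0.0, -0.4, 0.5]
opening: 0.0298
```

```bash
python3 see.py 2 wrist side
```

```text
2.85 [0.5151 0.2687 0.073 ] 0.514 [ 0.2  0.8 -0.3] 0.029964840512176478
```

View pics/wrist2.png

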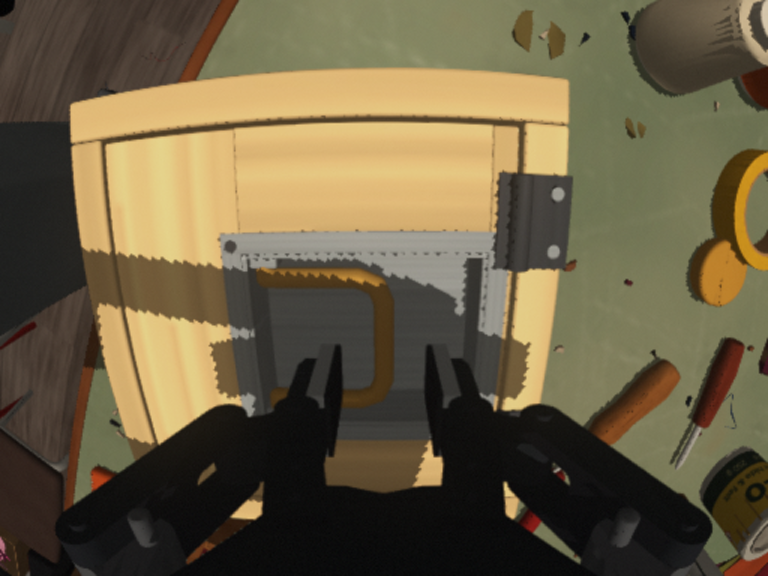

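View pics/side2.png

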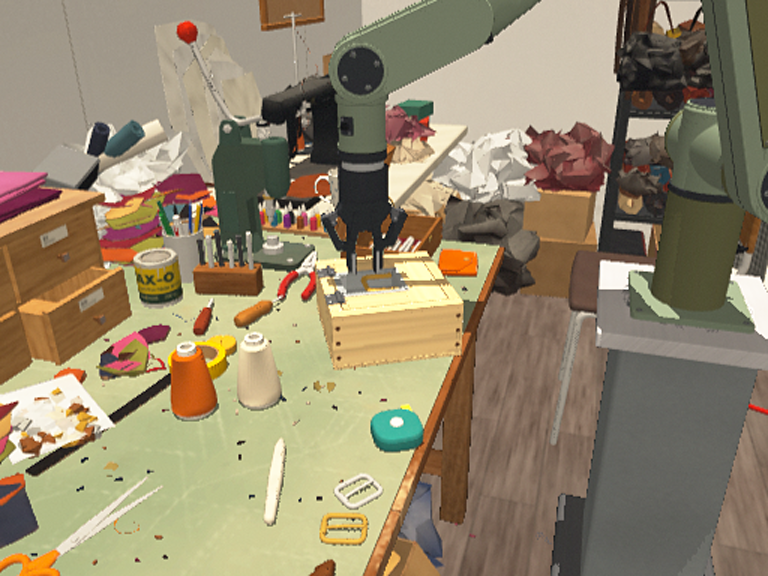

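Emit:
apply_moves([
  [[0,0,0],0,0.0],
  [[0,0,0],0,0.0],
  [[0,0,0],0,0.0],
  [[0,0,0],0,0.0],
  [[0,0,0],0,0.0],
], force=40)

```text
time_s: 3.48
ee_pos: [0.5144, 0.2684, 0.0721]
eef_rot: [3.038, 0.798, -0.0]
force: [0.3, -0.4, 0.2]
opening: 0.0003
```

```bash
python3 see.py 3 wrist side; python3 - <<'E'
import cv2
I=cv2.imread('pics/side3.png'); cv2.imwrite('pics/side3c.png',cv2.resize(I[180:380,280:500],None,fx=3,fy=3,interpolation=cv2.INTER_CUBIC))
E
```

```text
3.575 [0.5144 0.2685 0.0721] 0.514 [-1.1  0.1 -0.5] 5.84482126255969e-05
```

View pics/wrist3.png

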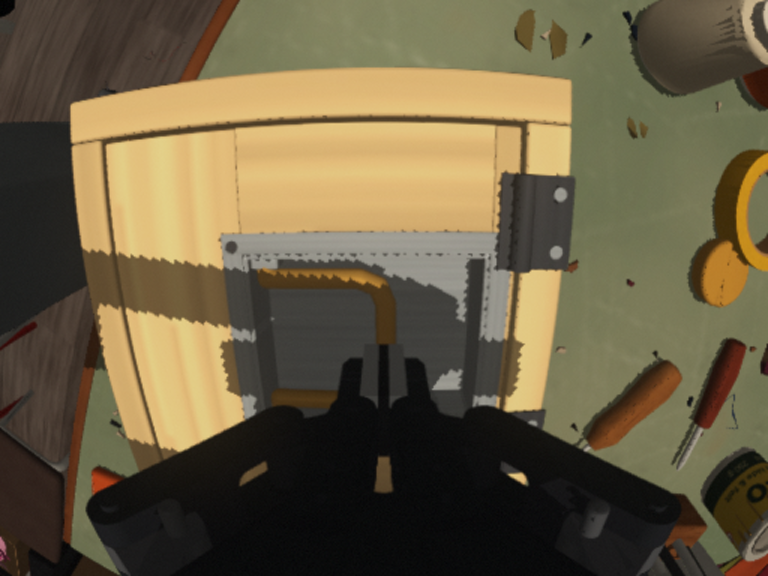

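View pics/side3c.png

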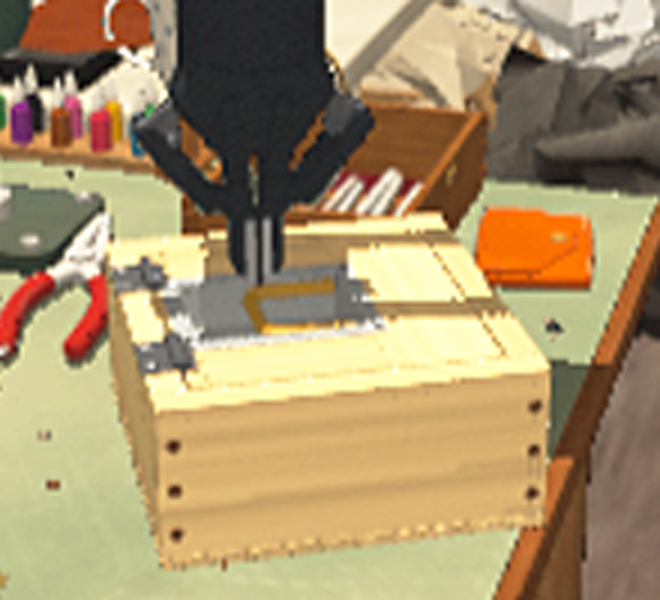

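```bash
python3 - <<'E'
from h import *
w=calibration('wrist');s=calibration('side');st=get_state();p=st['ee_pos'];print(p)
v=np.array([-.492,.871,0])
for z in (.072,.086,.1): print(z,proj(w,[p[0],p[1],z],True)*1.5, proj(w,np.array([p[0],p[1],z])+.011*v,True)*1.5, (proj(s,[p[0],p[1],z])*1.5-[280,180])*3)
c=np.array([.4865,.254,0]);u=np.array([.871,.492,0])
for a,b in [(31,0),(31,27),(31,-27),(-15,27),(-15,-27)]:
  q=c+u*a/1e3+v*b/1e3+[0,0,.086]; print(a,b,q,proj(w,q,True)*1.5,(proj(s,q)*1.5-[280,180])*3)
R,t=RT(w);print(-R.T@t,R.T@[0,0,1])
E
```

```text
[0.51436946 0.26846466 0.07206776]
0.072 [384.163463   328.88613128] [384.17417394 304.83822213] [257.52672224 337.63170114]
0.086 [384.2704639  342.76488763] [384.28585623 317.27411816] [257.0153649  314.09672295]
0.1 [384.3930909  358.75984842] [384.4148428  331.71120864] [256.498388   290.30310691]
31 0 [0.513501 0.269252 0.086   ] [383.34641641 340.2463459 ] [258.07654125 314.88844321]
31 27 [0.500217 0.292769 0.086   ] [383.32929204 275.22079356] [267.63765187 336.21499889]
31 -27 [0.526785 0.245735 0.086   ] [383.35695072 397.57386418] [248.93996129 294.50882531]
-15 27 [0.460151 0.270137 0.086   ] [264.50990951 275.46716931] [353.2857599  327.66275057]
-15 -27 [0.486719 0.223103 0.086   ] [276.81948669 395.4961629 ] [330.95938204 286.65634311]
[0.47646702 0.33439923 0.2477216 ] [ 0.1475029  -0.26043633 -0.95415712]
```

```bash
python3 - <<'E'
from h import *
crop(grab_frame('side'),220,150,80,60,10,'pics/s4.png'); crop(grab_frame('wrist'),200,200,110,80,7,'pics/w4.png')
s=calibration('side')
for z in (.072,.1): print((proj(s,[.5144,.2685,z])-[220,150])*10)
print((proj(s,[.5144,.2685,.072+.0187])-[220,150])*10)
E
```

```text
[238.78204715 450.33797118]
[236.49498527 345.16161067]
[237.26017163 380.35065271]
```

View pics/s4.png

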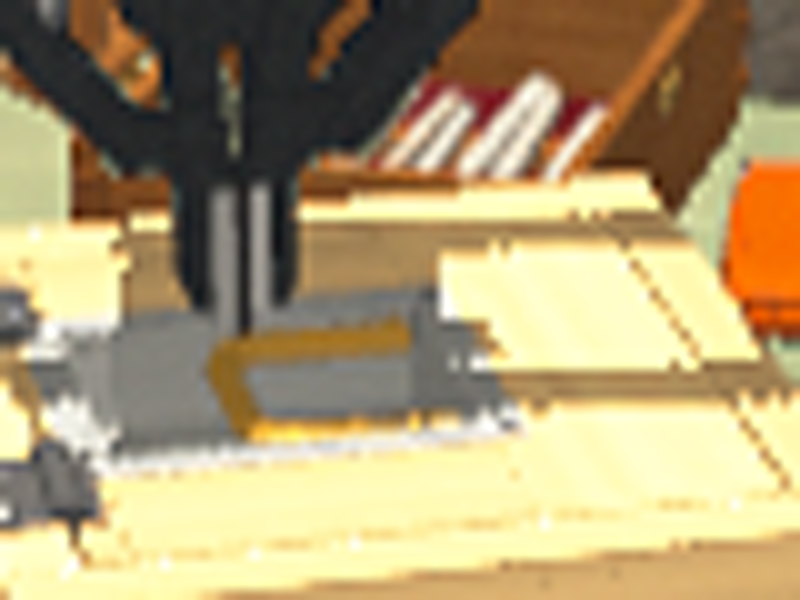

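View pics/w4.png

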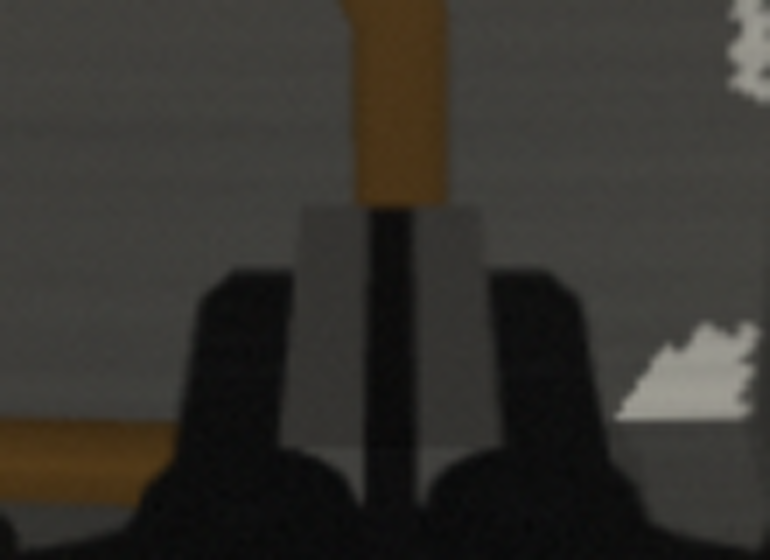

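```bash
python3 - <<'E'
from h import *
s=calibration('side');w=calibration('wrist');t=calibration('top')
o1,d1=ray(w,(255.3,229.1),True);o2,d2=ray(s,(243.3,183.5))
A=np.array([d1,-d2]).T;k=np.linalg.lstsq(A,o2-o1,rcond=None)[0];a=o1+k[0]*d1;b=o2+k[1]*d2;print(a,b)
crop(grab_frame('top'),200,130,80,60,10,'pics/t4.png')
for z in (.072,.1,.2):print((proj(t,[.5144,.2685,z])-[200,130])*10)
E
```

```text
[0.50937402 0.27623883 0.10635432] [0.51220814 0.27708848 0.10666438]
[342.09814946 488.27921467]
[337.82156888 471.4801703 ]
[320.59888643 403.82691291]
```

View pics/t4.png

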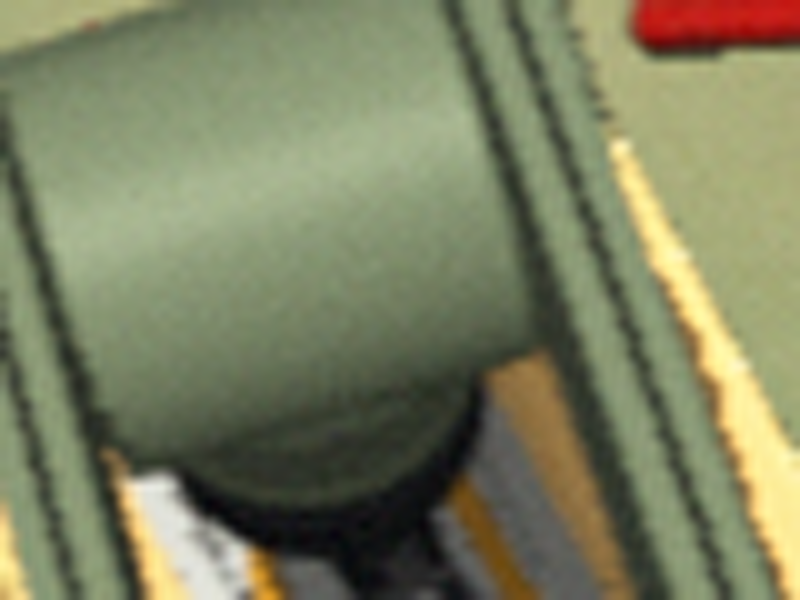

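Emit:
apply_moves([
  [[0,0,0],0,0.35],
  [[0,0,0],0,0.35],
  [[0,0,0],0,0.35],
  [[0,0,-3],0,0.35],
  [[0,0,-3],0,0.35],
  [[0,0,-3],0,0.35],
  [[0,0,-3],0,0.35],
  [[0,0,0],0,0.35],
])

```text
time_s: 4.72
ee_pos: [0.514, 0.2683, 0.0596]
eef_rot: [3.038, 0.798, -0.001]
force: [0.1, 0.5, -0.6]
opening: 0.0302
```

```bash
python3 see.py 5 ; python3 - <<'E'
from h import *
crop(grab_frame('side'),220,150,80,60,10,'pics/s5.png'); crop(grab_frame('wrist'),150,180,200,120,4,'pics/w5.png')
E
```

```text
4.725 [0.514  0.2683 0.0596] 0.514 [ 0.1  0.5 -0.6] 0.03020192766156791
```

View pics/s5.png

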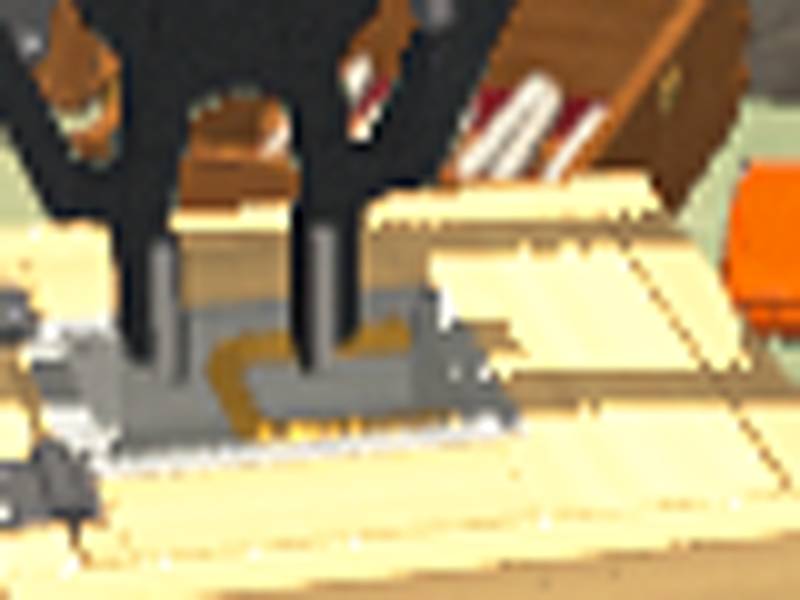

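View pics/w5.png

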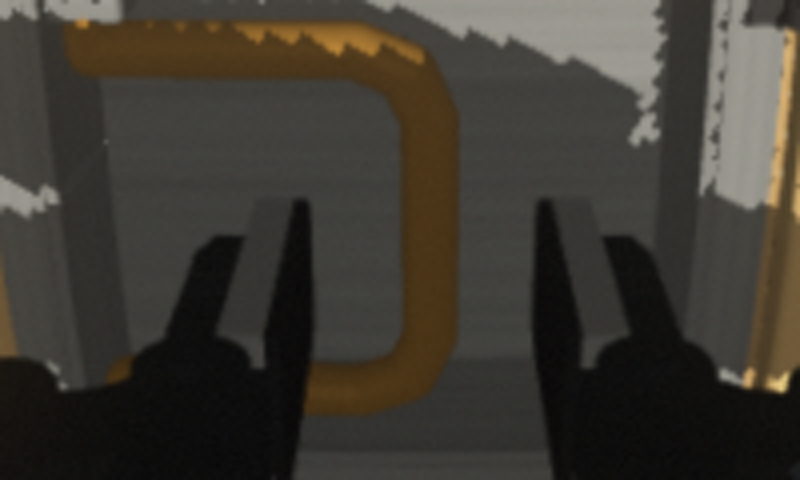

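```bash
cat >> h.py <<'E'
def trif(w,uw,s,us):
    o1,d1=ray(w,uw,True);o2,d2=ray(s,us)
    k=np.linalg.lstsq(np.array([d1,-d2]).T,o2-o1,rcond=None)[0];a=o1+k[0]*d1;b=o2+k[1]*d2
    return (a+b)/2,np.linalg.norm(a-b)
E
python3 - <<'E'
from h import *
w=calibration('wrist');s=calibration('side')
print(trif(w,(219.5,229.5),s,(251.7,186.7)),trif(w,(292.7,229.5),s,(236,187.7)))
E
```

```text
(array([0.49351417, 0.26811749, 0.09682201]), np.float64(0.001453426322779932)) (array([0.52638581, 0.28699793, 0.09798137]), np.float64(0.0017830519480566513))
```

Emit:
apply_moves([
  [[0,0,-5],0,0.35],
  [[0,0,-5],0,0.35],
  [[0,0,-4],0,0.35],
  [[0,0,-3],0,0.35],
  [[0,0,-2],0,0.35],
  [[0,0,0],0,0.35],
])

```text
time_s: 5.58
ee_pos: [0.5143, 0.2684, 0.0409]
eef_rot: [3.038, 0.799, -0.0]
force: [-0.1, 0.0, 0.2]
opening: 0.03
```

```bash
python3 - <<'E'
from h import *
print(get_state()['force'])
crop(grab_frame('side'),220,150,80,60,10,'pics/s6.png'); crop(grab_frame('wrist'),150,180,200,120,4,'pics/w6.png')
E
```

```text
[-0.05762213  0.02599683  0.20170048]
```

View pics/s6.png

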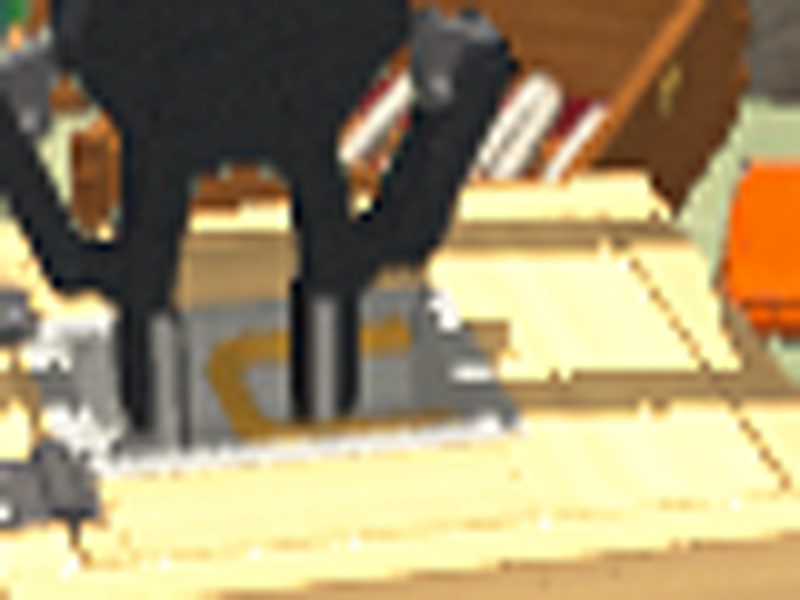

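View pics/w6.png

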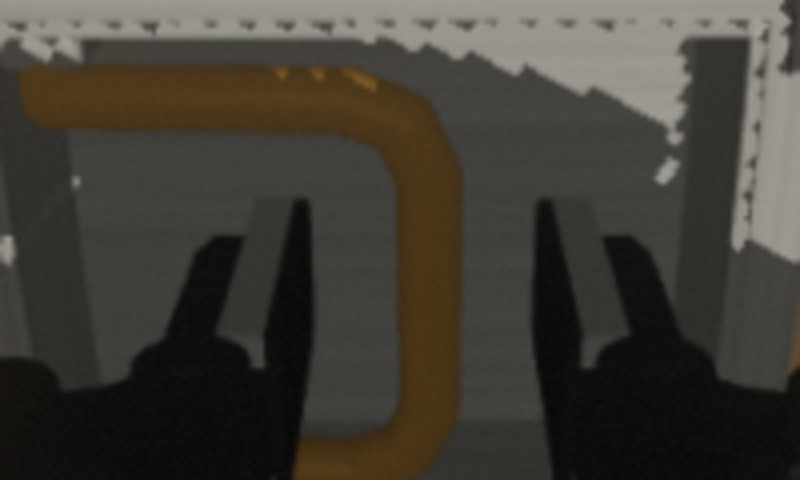

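Emit:
apply_moves([
  [[0,0,-3],0,0.3],
  [[0,0,0],0,0.2],
  [[0,0,0],0,0.0],
  [[0,0,0],0,0.0],
  [[0,0,0],0,0.0],
  [[0,0,0],0,0.0],
  [[0,0,0],0,0.0],
], force=30)

```text
time_s: 6.55
ee_pos: [0.5151, 0.2689, 0.0385]
eef_rot: [-3.038, -0.798, -0.003]
force: [3.0, 2.6, -1.7]
opening: 0.0066
```

Emit:
apply_moves([
  [[-0.5,-0.3,7.2],0,0],
  [[-1.5,-0.8,7.0],0,0],
  [[-2.4,-1.4,6.7],0,0],
  [[-3.3,-1.9,6.2],0,0],
  [[-4.1,-2.3,5.5],0,0],
  [[0,0,0],0,0],
  [[0,0,0],0,0],
])

```text
time_s: 7.42
ee_pos: [0.5038, 0.2624, 0.0718]
eef_rot: [-3.038, -0.798, -0.004]
force: [4.0, 3.3, 3.9]
opening: 0.0067
```

```bash
python3 - <<'E'
from h import *
print(get_state()['force'],get_state()['opening'])
crop(grab_frame('side'),210,130,100,75,8,'pics/s7.png')
E
```

```text
[3.95009967 3.30097542 3.87233409] 0.006694233981357953
```

View pics/s7.png

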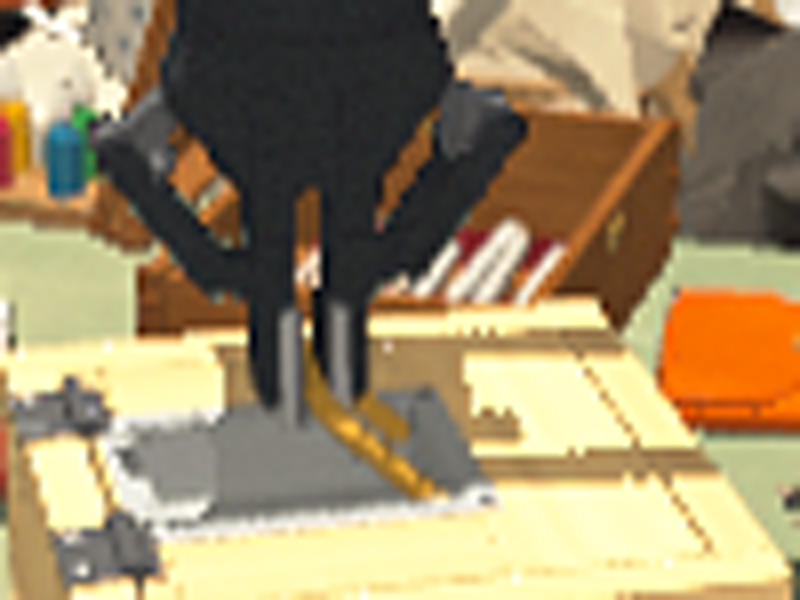

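Ring is at about 45° and gripped between the pads. I continue the arc to upright.

Emit:
apply_moves([
  [[-4.8,-2.7,4.7],0,0],
  [[-5.4,-3.0,3.8],0,0],
  [[-5.8,-3.3,2.8],0,0],
  [[-6.1,-3.5,1.7],0,0],
  [[-6.0,-3.4,0.6],0,0],
  [[0,0,0],0,0],
  [[0,0,0],0,0],
])

```text
time_s: 8.35
ee_pos: [0.476, 0.2465, 0.0866]
eef_rot: [-3.038, -0.798, -0.005]
force: [1.4, 2.4, 11.7]
opening: 0.0065
```

```bash
python3 - <<'E'
from h import *
print(get_state()['force'],get_state()['opening'])
crop(grab_frame('side'),210,130,100,75,8,'pics/s8.png')
E
```

```text
[ 1.41662689  2.35833441 11.65834787] 0.006527404643967969
```

View pics/s8.png

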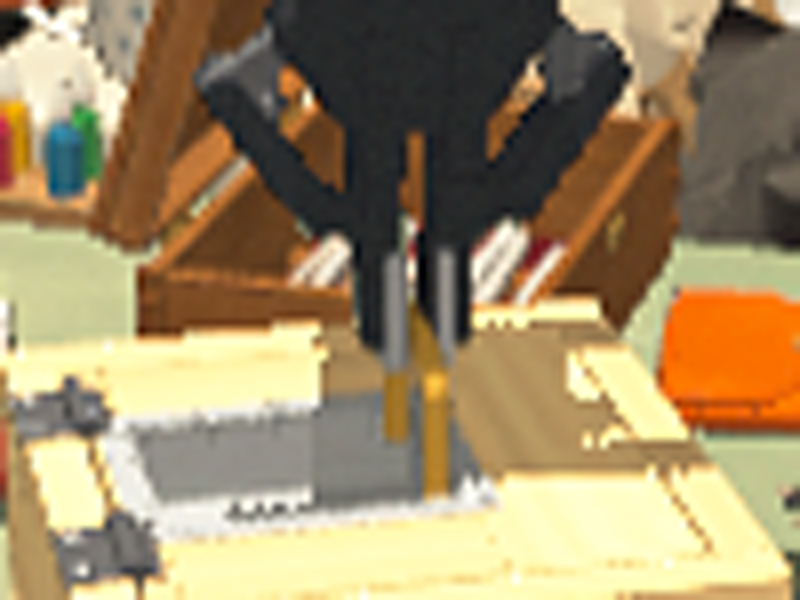

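```bash
python3 - <<'E'
import numpy as np
f=np.radians(np.arange(0,73,4.5)); X=-96*np.cos(f)+41*np.sin(f); Z=96*np.sin(f)+41*np.cos(f)
dx=np.diff(X);dz=np.diff(Z)
print([[[round(.871*a,1),round(.492*a,1),round(b,1)],0,0] for a,b in zip(dx,dz)])
E
```

```text
[[[np.float64(3.1), np.float64(1.7), np.float64(7.4)], 0, 0], [[np.float64(3.6), np.float64(2.0), np.float64(7.1)], 0, 0], [[np.float64(4.0), np.float64(2.3), np.float64(6.8)], 0, 0], [[np.float64(4.5), np.float64(2.5), np.float64(6.4)], 0, 0], [[np.float64(4.9), np.float64(2.8), np.float64(6.0)], 0, 0], [[np.float64(5.3), np.float64(3.0), np.float64(5.5)], 0, 0], [[np.float64(5.7), np.float64(3.2), np.float64(5.0)], 0, 0], [[np.float64(6.0), np.float64(3.4), np.float64(4.5)], 0, 0], [[np.float64(6.3), np.float64(3.5), np.float64(3.9)], 0, 0], [[np.float64(6.5), np.float64(3.7), np.float64(3.3)], 0, 0], [[np.float64(6.7), np.float64(3.8), np.float64(2.8)], 0, 0], [[np.float64(6.9), np.float64(3.9), np.float64(2.1)], 0, 0], [[np.float64(7.0), np.float64(4.0), np.float64(1.5)], 0, 0], [[np.float64(7.1), np.float64(4.0), np.float64(0.9)], 0, 0], [[np.float64(7.1), np.float64(4.0), np.float64(0.2)], 0, 0], [[np.float64(7.1), np.float64(4.0), np.float64(-0.4)], 0, 0]]
```

Emit:
apply_moves([
  [[3.1,1.7,7.4],0,0],
  [[3.6,2.0,7.1],0,0],
  [[4.0,2.3,6.8],0,0],
  [[4.5,2.5,6.4],0,0],
  [[0,0,0],0,0],
  [[0,0,0],0,0],
], force=50)

```text
time_s: 9.15
ee_pos: [0.4872, 0.2531, 0.1109]
eef_rot: [3.037, 0.798, -0.011]
force: [-3.5, -2.9, -4.6]
opening: 0.0057
```

```bash
python3 - <<'E'
from h import *
print(get_state()['force'],get_state()['opening'])
crop(grab_frame('side'),210,130,100,75,8,'pics/s9.png')
E
```

```text
[-3.53208593 -2.9082839  -4.64938365] 0.005739405403769772
```

View pics/s9.png

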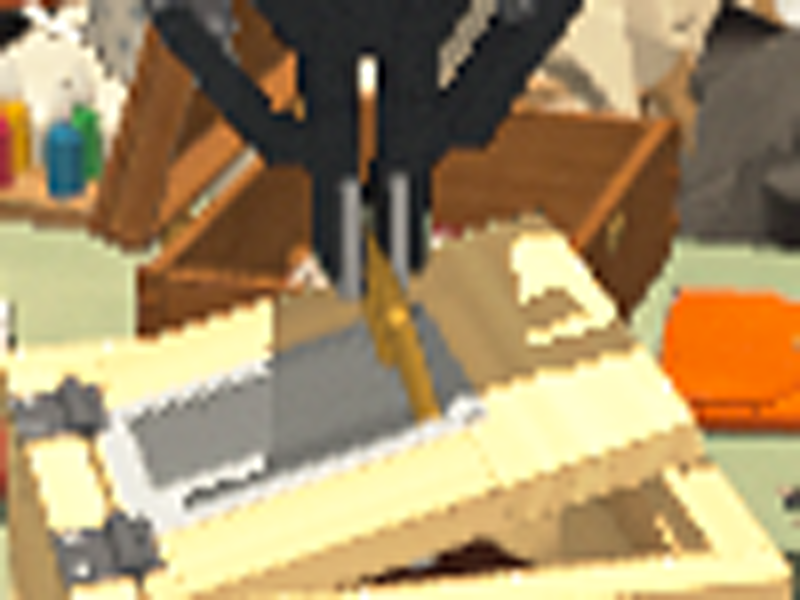

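Emit:
apply_moves([
  [[4.9,2.8,6.0],0,0],
  [[5.3,3.0,5.5],0,0],
  [[5.7,3.2,5.0],0,0],
  [[6.0,3.4,4.5],0,0],
  [[6.3,3.5,3.9],0,0],
  [[6.5,3.7,3.3],0,0],
  [[0,0,0],0,0],
], force=50)

```text
time_s: 10.07
ee_pos: [0.5213, 0.2724, 0.1394]
eef_rot: [3.037, 0.798, -0.014]
force: [-6.7, -4.1, -0.7]
opening: 0.0058
```

```bash
python3 - <<'E'
from h import *
print(get_state()['force'],get_state()['opening'])
crop(grab_frame('side'),200,110,120,90,6,'pics/s10.png')
E
```

```text
[-6.72242911 -4.14554507 -0.67872311] 0.00584927756889529
```

View pics/s10.png

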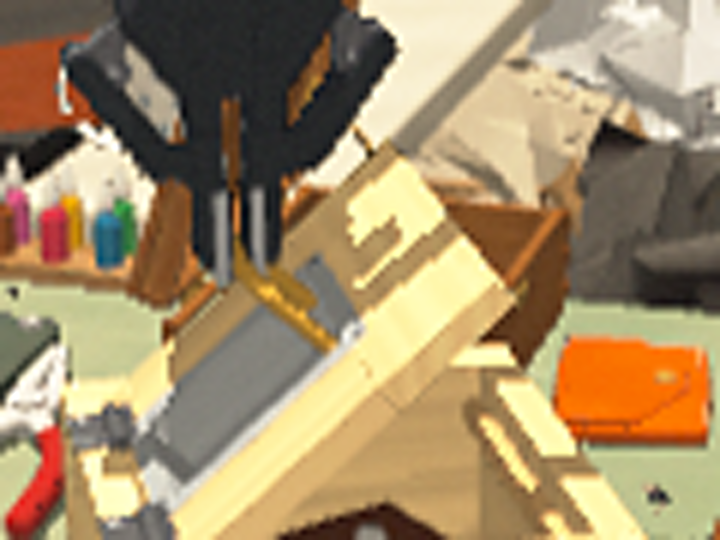

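Emit:
apply_moves([
  [[6.7,3.8,2.8],0,0],
  [[6.9,3.9,2.1],0,0],
  [[7.0,4.0,1.5],0,0],
  [[7.1,4.0,0.9],0,0],
  [[7.1,4.0,0.2],0,0],
  [[4,2.3,-0.2],0,0],
  [[0,0,0],0,0],
], force=50)

```text
time_s: 11.0
ee_pos: [0.5617, 0.2954, 0.1481]
eef_rot: [3.038, 0.799, -0.007]
force: [-4.3, -3.6, 0.9]
opening: 0.0054
```

```bash
python3 - <<'E'
from h import *
print(get_state()['force'],get_state()['opening'])
crop(grab_frame('side'),200,90,120,90,6,'pics/s11.png')
E
```

```text
[-4.30544723 -3.58805593  0.93224707] 0.005393956740949315
```

View pics/s11.png

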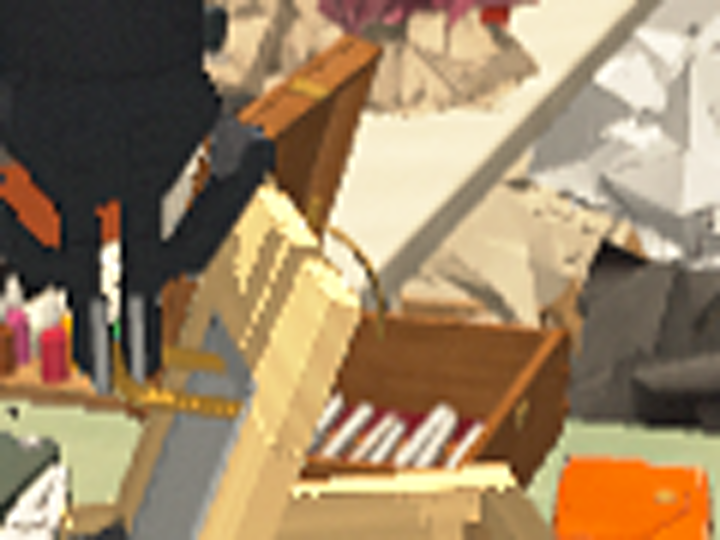

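Emit:
apply_moves([
  [[0,0,0],0,0.16],
  [[0,0,0],0,0.16],
  [[0,0,5],0,0.16],
  [[0,0,10],0,0.16],
  [[0,0,15],0,0.16],
  [[0,0,20],0,0.16],
  [[0,0,0],0,0.16],
])

```text
time_s: 11.92
ee_pos: [0.5652, 0.2967, 0.2013]
eef_rot: [-3.038, -0.798, -0.01]
force: [0.9, 0.2, 0.2]
opening: 0.0139
```

```bash
python3 - <<'E'
from h import *
print(get_state()['force'],get_state()['opening'])
crop(grab_frame('side'),200,60,130,110,6,'pics/s12.png')
E
```

```text
[0.86466816 0.19336692 0.18660603] 0.013860429917503055
```

View pics/s12.png

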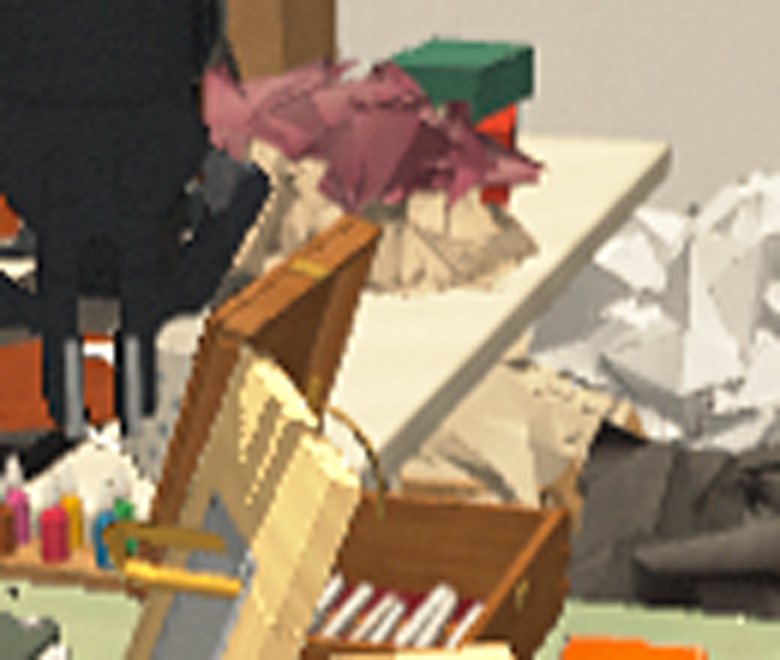

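Emit:
apply_moves([
  [[0,0,30],0,0.16],
  [[0,0,35],0,0],
  [[-20,-11,0],0,0],
  [[-35,-20,0],0,0],
  [[-35,-20,0],0,0],
  [[-28,-15,0],0,0],
  [[0,0,-30],0,0],
  [[0,0,-35],0,0],
  [[0,0,-30],0,0],
  [[0,0,0],0,0],
])

```text
time_s: 13.22
ee_pos: [0.4422, 0.229, 0.1642]
eef_rot: [3.038, 0.798, -0.012]
force: [0.5, 0.3, 0.7]
opening: 0.0001
```

```bash
python3 - <<'E'
from h import *
s=get_state();print(s['force'],s['opening'])
crop(grab_frame('side'),200,60,160,130,5,'pics/s13.png')
E
```

```text
[0.45287132 0.33124485 0.7371756 ] 0.0001136050818971987
```

View pics/s13.png

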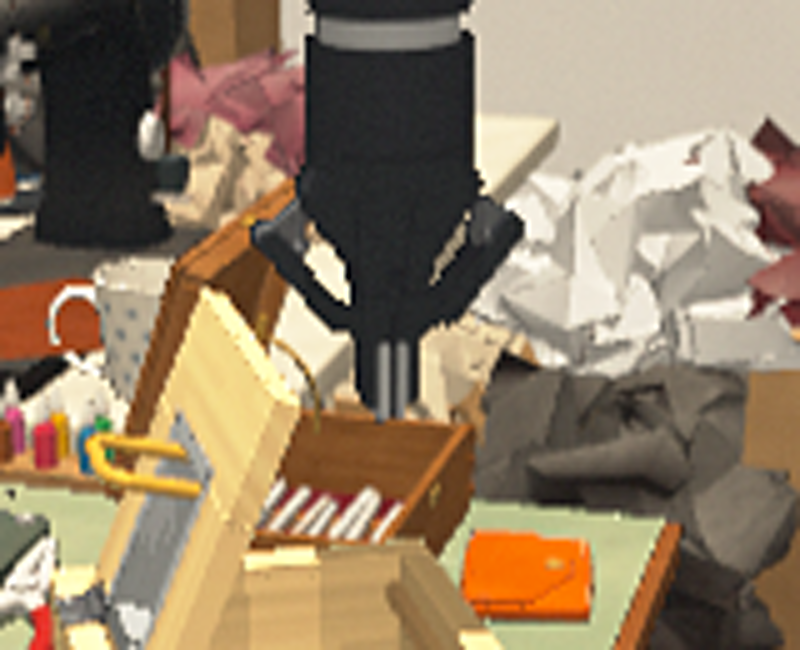

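Emit:
apply_moves([
  [[0,0,15],0,0],
  [[13,7.4,0],0,0],
  [[13,7.4,0],0,0],
  [[8.7,4.9,0],0,0],
  [[8.7,4.9,0],0,0],
  [[8.7,4.9,0],0,0],
  [[8.7,4.9,0],0,0],
  [[8.7,4.9,0],0,0],
  [[0,0,0],0,0],
])

```text
time_s: 14.4
ee_pos: [0.5156, 0.2698, 0.1821]
eef_rot: [-3.038, -0.799, -0.002]
force: [0.7, -0.3, -1.9]
opening: 0.0002
```

```bash
python3 - <<'E'
from h import *
s=get_state();print(s['force'],s['opening'])
crop(grab_frame('side'),200,60,160,130,5,'pics/s14.png')
E
```

```text
[ 0.72471645 -0.31857711 -1.8989678 ] 0.0002436729420739345
```

View pics/s14.png

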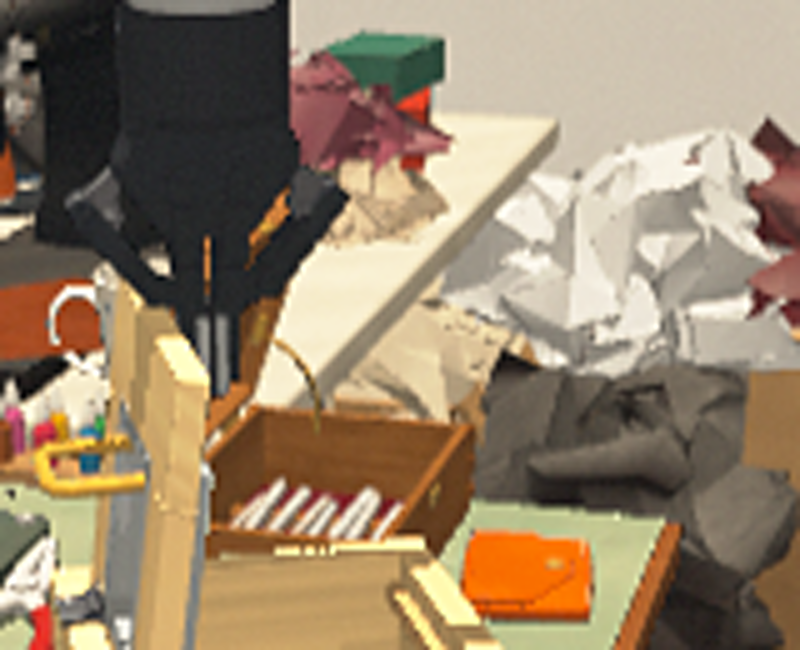

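Emit:
apply_moves([
  [[6.1,3.4,0],0,0],
  [[6.1,3.4,0],0,0],
  [[6.1,3.4,0],0,0],
  [[6.1,3.4,0],0,0],
  [[6.1,3.4,0],0,0],
  [[0,0,0],0,0],
])

```text
time_s: 15.2
ee_pos: [0.5461, 0.2867, 0.1822]
eef_rot: [-3.038, -0.799, -0.002]
force: [-1.1, 0.9, -1.6]
opening: -0.0002
```

Emit:
apply_moves([
  [[2.6,1.5,0],0,0],
  [[2.6,1.5,0],0,0],
  [[0,0,0],0,0],
])

```text
time_s: 15.58
ee_pos: [0.5504, 0.2892, 0.1821]
eef_rot: [3.038, 0.798, -0.001]
force: [-1.3, -0.7, -1.7]
opening: 0.0002
```

```bash
python3 - <<'E'
from h import *
s=get_state();print(s['force'],s['opening'])
crop(grab_frame('side'),180,60,160,130,5,'pics/s15.png')
E
```

```text
[-1.27166106 -0.7274445  -1.69669173] 0.000215859925459108
```

View pics/s15.png

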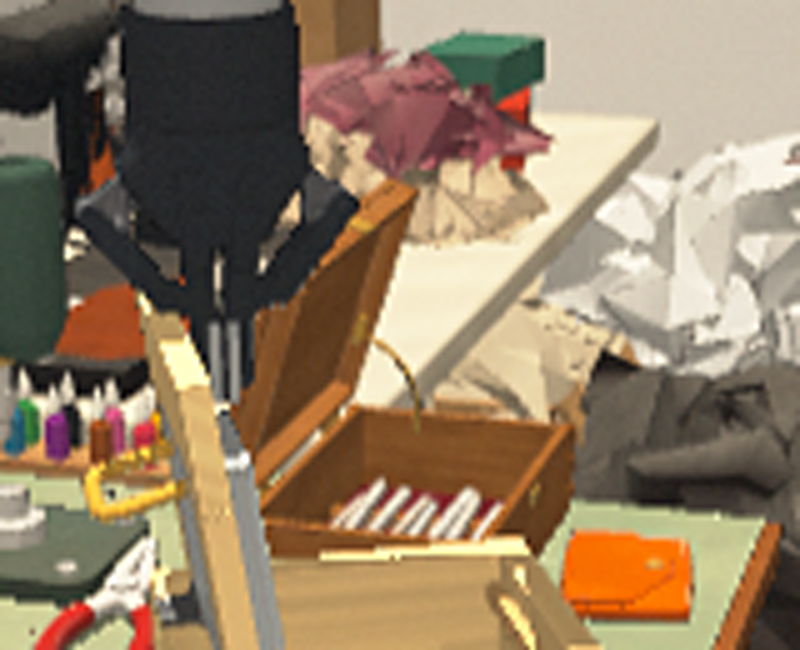

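Emit:
apply_moves([
  [[2.6,1.5,0],0,0],
  [[2.6,1.5,0],0,0],
  [[0,0,0],0,0],
])

```text
time_s: 16.0
ee_pos: [0.5556, 0.2923, 0.182]
eef_rot: [3.038, 0.798, -0.001]
force: [-2.4, -1.5, -1.0]
opening: 0.0
```

Emit:
apply_moves([
  [[2.6,1.5,0],0,0],
  [[1.7,1,0],0,0],
  [[0,0,0],0,0],
])

```text
time_s: 16.38
ee_pos: [0.56, 0.295, 0.1825]
eef_rot: [-3.038, -0.799, -0.0]
force: [-2.1, -1.8, -0.7]
opening: 0.0004
```

Emit:
apply_moves([
  [[1.7,1,0],0,0],
  [[1.7,1,0],0,0],
  [[0,0,0],0,0],
])

```text
time_s: 16.75
ee_pos: [0.5635, 0.297, 0.1826]
eef_rot: [-3.038, -0.799, -0.001]
force: [-0.9, -1.0, -1.4]
opening: -0.0004
```

```bash
python3 - <<'E'
from h import *
s=get_state();print(s['force'],s['opening'])
crop(grab_frame('side'),180,60,160,130,5,'pics/s16.png')
E
```

```text
[-0.91900786 -0.96787959 -1.38059867] -0.00041164331049054956
```

View pics/s16.png

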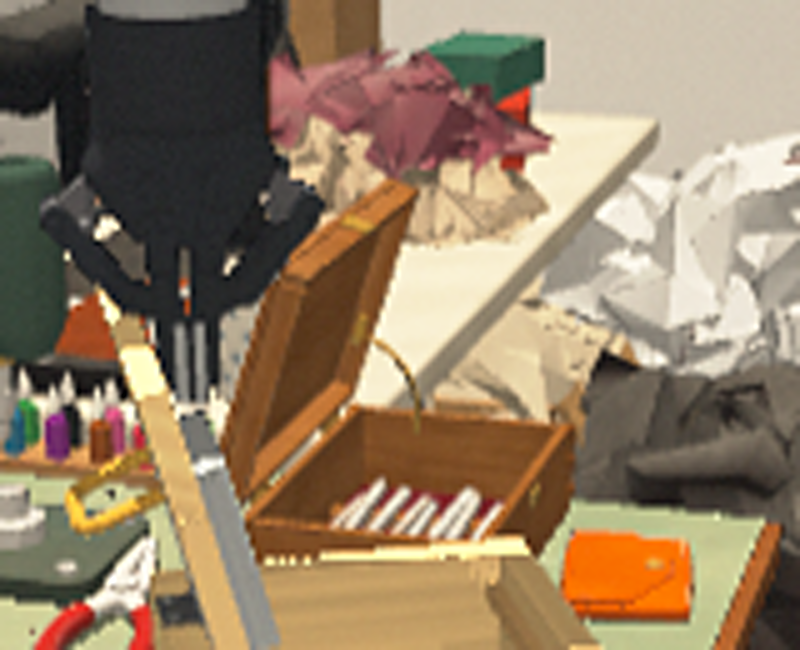

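Emit:
apply_moves([
  [[1.7,1,0],0,0],
  [[1.7,1,0],0,0],
  [[0,0,0],0,0],
])

```text
time_s: 17.18
ee_pos: [0.5656, 0.2982, 0.1824]
eef_rot: [3.038, 0.798, -0.005]
force: [-5.7, -2.5, 0.3]
opening: -0.0002
```

Emit:
apply_moves([
  [[1.7,1,0],0,0],
  [[1.7,1,0],0,0],
  [[0,0,0],0,0],
])

```text
time_s: 17.55
ee_pos: [0.5656, 0.2982, 0.1824]
eef_rot: [3.035, 0.798, -0.019]
force: [-14.1, -9.3, 7.0]
opening: -0.0001
```

```bash
python3 - <<'E'
from h import *
s=get_state();print(s['force'],s['opening'])
crop(grab_frame('side'),180,60,160,130,5,'pics/s17.png')
c=calibration('side'); b=np.array([.4865,.254,0]);u=np.array([.871,.492,0]);v=np.array([-.492,.871,0])
for d in (100,105,108):
  f=np.radians(d); h=b+u*.081+[0,0,.091]; xa=np.cos(f)*u-np.sin(f)*np.array([0,0,1]); na=np.sin(f)*u+np.cos(f)*np.array([0,0,1])
  print(d,[((proj(c,h-.162*xa+v*k+na*m)-[180,60])*5).round() for k in(.085,-.085) for m in (0,-.014)])
E
```

```text
[-14.05278331  -9.25837584   6.96518878] -7.595022929860997e-05
100 [array([163., 390.]), array([196., 382.]), array([120., 281.]), array([149., 274.])]
105 [array([130., 400.]), array([163., 389.]), array([ 92., 289.]), array([119., 280.])]
108 [array([111., 407.]), array([142., 395.]), array([ 75., 295.]), array([102., 284.])]
```

View pics/s17.png

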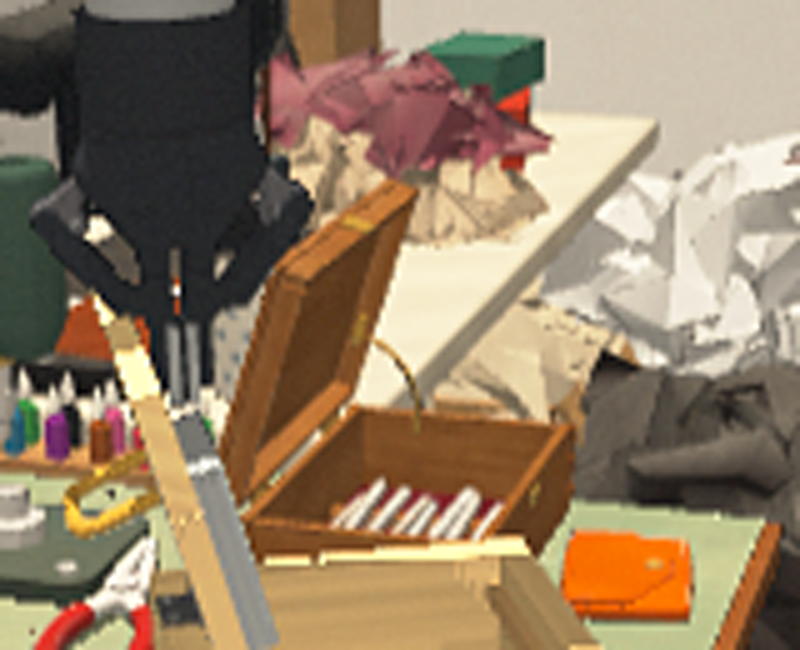

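Emit:
apply_moves([
  [[-8.7,-4.9,0],0,0],
  [[-17,-10,0],0,0],
  [[-17,-10,10],0,0],
  [[-26,-15,40],0,1],
  [[-40,-40,20],0,1],
  [[-40,-45,0],0,1],
  [[-30,-45,0],0,1],
  [[0,-40,0],0,1],
  [[0,0,0],0,1],
])

```text
time_s: 18.73
ee_pos: [0.3927, 0.0892, 0.2538]
eef_rot: [3.039, 0.792, 0.009]
force: [0.3, 1.0, -0.5]
opening: 0.0853
```

```bash
python3 - <<'E'
from h import *
s=get_state();print(s['force'],s['opening'])
t=grab_frame('top');cv2.imwrite('pics/top18raw.png',t[:,:,::-1]); crop(t,170,110,190,140,4,'pics/t18.png')
E
```

```text
[ 0.31240561  0.95801126 -0.50268018] 0.08529015183211786
```

View pics/t18.png

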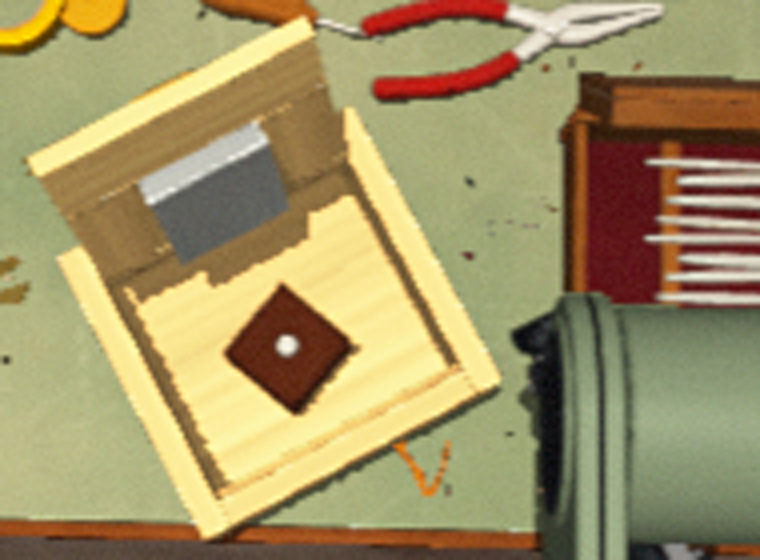

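```bash
python3 - <<'E'
from h import *
c=calibration('top'); I=cv2.imread('pics/top18raw.png'); hsv=cv2.cvtColor(I,cv2.COLOR_BGR2HSV)
ks=[(283,283),(353,348),(298,412),(226,352)]
P=np.array([plane(c,(170+(a+.5)/4-.5,110+(b+.5)/4-.5),.056) for a,b in ks]);print(P,P.mean(0))
for i in range(4):
  d=P[(i+1)%4]-P[i];print(np.linalg.norm(d),np.degrees(np.arctan2(d[1],d[0]))%90)
print('rivet',plane(c,(170+287.5/4-.5,110+345.5/4-.5),.059))
ctr=P.mean(0)-[.4865,.254,0];print('box',ctr@[.871,.492,0],ctr@[-.492,.871,0])
# pouch/tape/cone recheck
m=cv2.inRange(hsv,(0,100,30),(14,255,120))[135:225,200:280]; ys,xs=np.where(m)
r=cv2.minAreaRect(np.array([plane(c,(x+200,y+135),.056)[:2]*1000 for x,y in zip(xs,ys)],np.float32)); print(r,len(xs))
E
```

```text
[[0.51318271 0.25308291 0.056     ]
 [0.47201338 0.20665037 0.056     ]
 [0.42973157 0.2409419  0.056     ]
 [0.46723683 0.2884599  0.056     ]] [0.47054112 0.24728377 0.056     ]
0.062055578061498716 48.438255960110894
0.054439513349596035 50.957143722382796
0.060535980358673275 51.71647756429426
0.05798753694571556 52.40477669298291
rivet [0.4724916  0.24921386 0.059     ]
box -0.017204566287435517 0.0020019338551390564
((469.86181640625, 248.0436553955078), (61.4532585144043, 59.00577163696289), 52.65863037109375) 505
```

Emit:
apply_moves([
  [[11,23,0],-0.167,0.85],
  [[11,23,0],-0.167,0.85],
  [[12,23,0],-0.167,0.85],
  [[12,23,0],-0.167,0.85],
  [[12,23,0],-0.167,0.85],
  [[11,23,0],-0.167,0.85],
  [[11,21,0],-0.166,0.85],
  [[0,0,-40],0,0.85],
  [[0,0,-50],0,0.85],
  [[0,0,-50],0,0.85],
  [[0,0,-20],0,0.85],
  [[0,0,0],0,0.85],
  [[0,0,0],0,0.85],
])

```text
time_s: 20.4
ee_pos: [0.4727, 0.2512, 0.0938]
eef_rot: [-2.974, 1.007, -0.004]
force: [0.3, 0.2, -0.5]
opening: 0.0727
```

```bash
python3 see.py 19 wrist side
```

```text
20.5 [0.473  0.2509 0.0944] -0.6535 [-0.2 -0.3  0.2] 0.0725379000818841
```

View pics/wrist19.png

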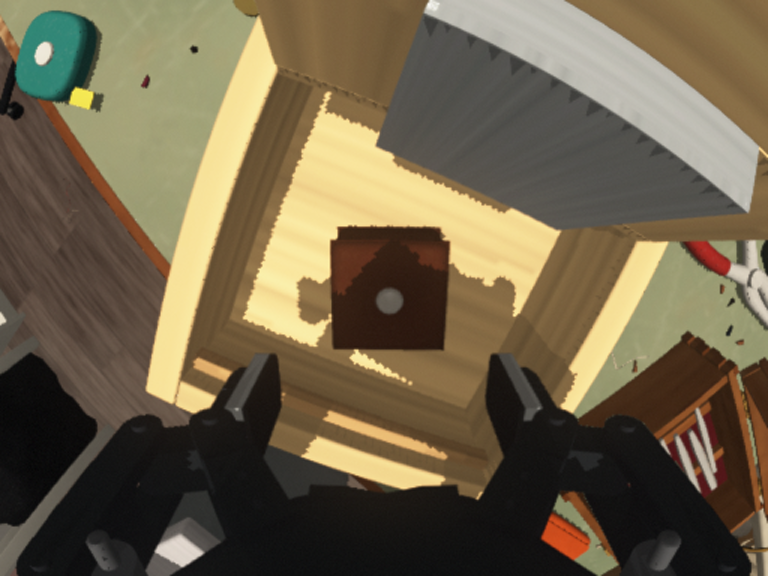

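View pics/side19.png

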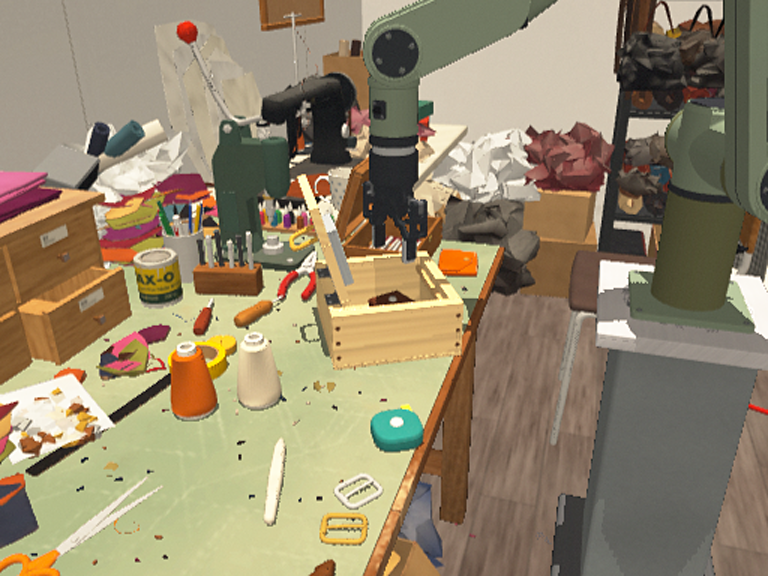

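```bash
python3 - <<'E'
from h import *
c=calibration('wrist')
P=np.array([plane(c,np.array(k)/1.5,.056,True) for k in [(331,240),(449,240),(445,349),(334,348)]]);print(P.mean(0))
for i in range(4):
  d=P[(i+1)%4]-P[i];print(np.linalg.norm(d),np.degrees(np.arctan2(d[1],d[0]))%90)
r=plane(c,np.array((389.5,300))/1.5,.060,True);print(r)
e=get_state()['ee_pos'];a=-.6535;x=np.array([np.cos(a),np.sin(a),0]);y=np.array([-x[1],x[0],0])
for q in(P.mean(0),r): print((q-e)@x,(q-e)@y)
E
```

```text
[0.47687409 0.24958831 0.056     ]
0.05818551749465387 52.56759430896873
0.05925264088987702 53.12497306299531
0.059329348975529834 51.80210530751819
0.058459905363269254 52.016649362844916
[0.47639202 0.24941663 0.06      ]
0.003844897433923913 0.0013169684519073388
0.0035665262029918507 0.0008875767883646939
```

Emit:
apply_moves([
  [[2,-1.5,-20],0,0.85],
  [[0,0,-25],0,0.85],
  [[0,0,-20],0,0.85],
  [[0,0,0],0,0.85],
])

```text
time_s: 21.0
ee_pos: [0.4728, 0.2482, 0.0271]
eef_rot: [2.974, -1.009, -0.002]
force: [0.4, 0.0, 0.3]
opening: 0.0726
```

```bash
python3 see.py 20 wrist; python3 - <<'E'
from h import *
crop(grab_frame('side'),200,140,120,100,6,'pics/s20.png')
E
```

```text
21.05 [0.4739 0.2486 0.0282] -0.6541 [ 0.5 -0.4 -0.5] 0.07252537023436068
```

View pics/wrist20.png

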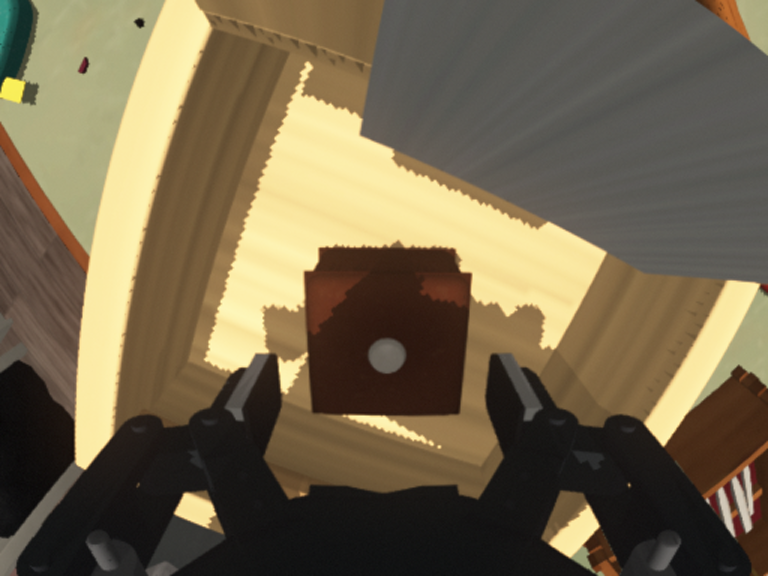

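View pics/s20.png

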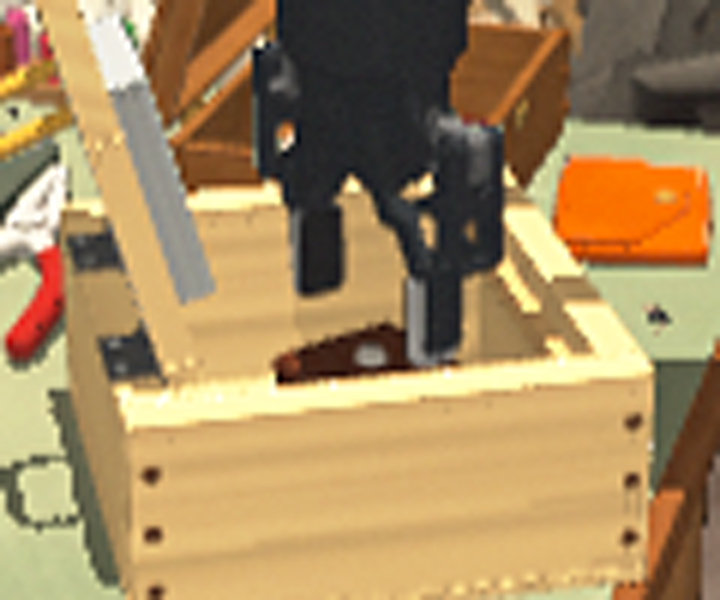

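Emit:
apply_moves([
  [[0,0,-15],0,0.85],
  [[0,0,-12],0,0.85],
  [[0,0,-10],0,0.85],
  [[0,0,-7],0,0.85],
  [[0,0,0],0,0.85],
])

```text
time_s: 21.72
ee_pos: [0.4726, 0.2481, -0.0174]
eef_rot: [2.974, -1.009, -0.002]
force: [-1.4, 0.8, 0.6]
opening: 0.073
```

```bash
python3 see.py 21 wrist
```

```text
21.775 [ 0.4731  0.2483 -0.0169] -0.654 [-0.3  0.2 -0.8] 0.07275381893575561
```

View pics/wrist21.png

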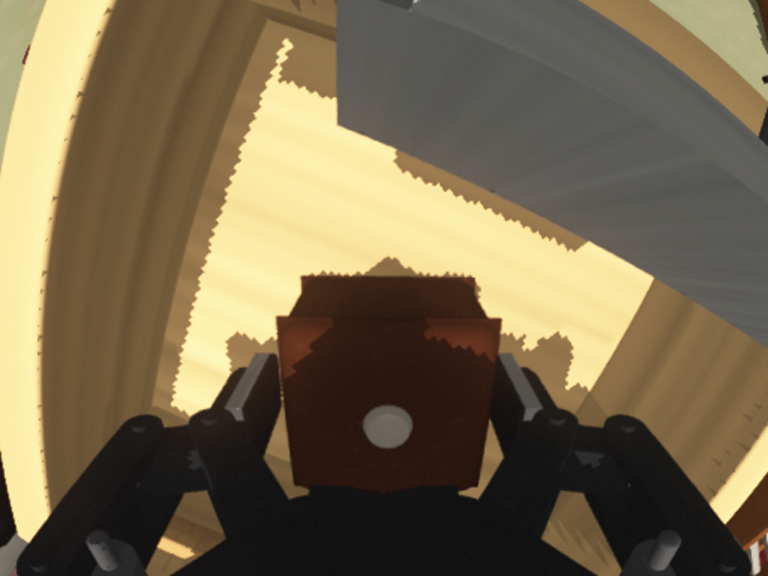

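Emit:
apply_moves([
  [[0,0,0],0,0.6],
  [[0,0,0],0,0.6],
  [[0,0,0],0,0.5],
  [[0,0,0],0,0.5],
  [[0,0,10],0,0.5],
  [[0,0,10],0,0.5],
  [[0,0,0],0,0.5],
], force=70)

```text
time_s: 22.65
ee_pos: [0.4734, 0.2485, 0.004]
eef_rot: [-2.975, 1.009, -0.001]
force: [0.3, 0.1, -6.7]
opening: 0.0594
```

```bash
python3 see.py 22 wrist
```

```text
22.7 [0.4731 0.2484 0.0036] -0.6539 [ 0.2 -0.8 -6.1] 0.0590024235511738
```

View pics/wrist22.png

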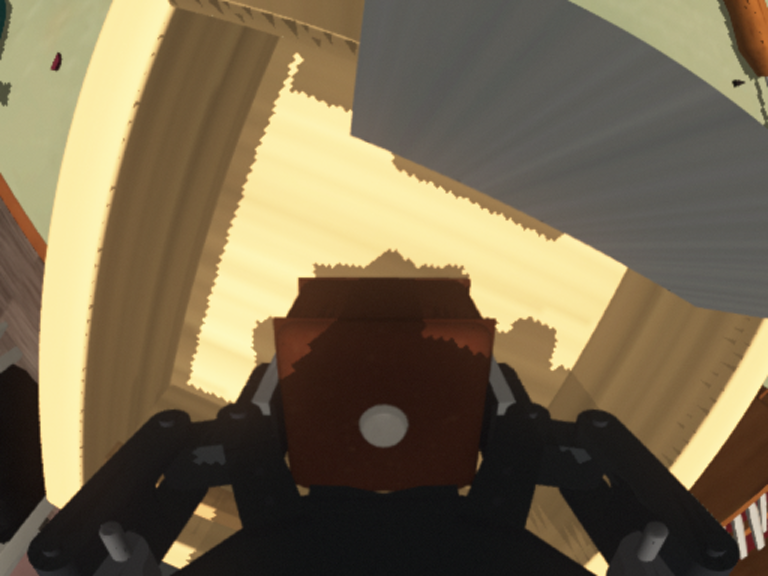

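```bash
python3 - <<'E'
from h import *
s=calibration('side'); I=cv2.imread('pics/side0.png'); hsv=cv2.cvtColor(I,cv2.COLOR_BGR2HSV)
crop(I[:,:,::-1],285,155,50,40,14,'pics/pouchs.png')
t=cv2.imread('pics/top18raw.png'); t0=cv2.imread('pics/top0.png'); crop(t0[:,:,::-1],320,195,60,50,12,'pics/poucht.png')
E
```

```text
(no output)
```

View pics/pouchs.png

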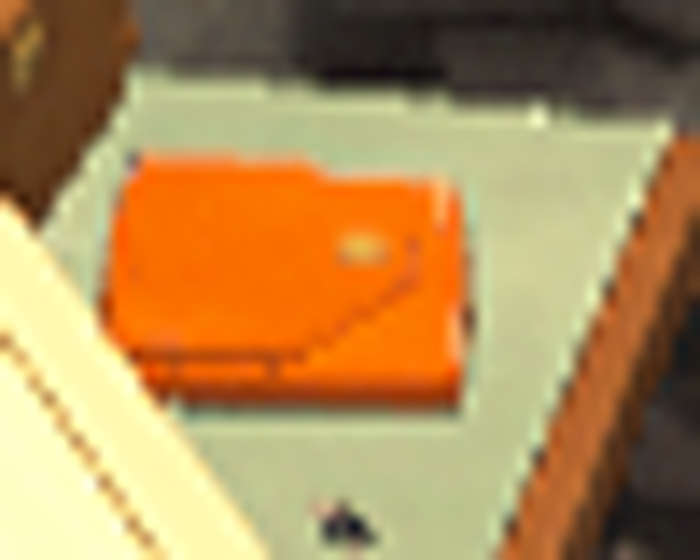

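View pics/poucht.png

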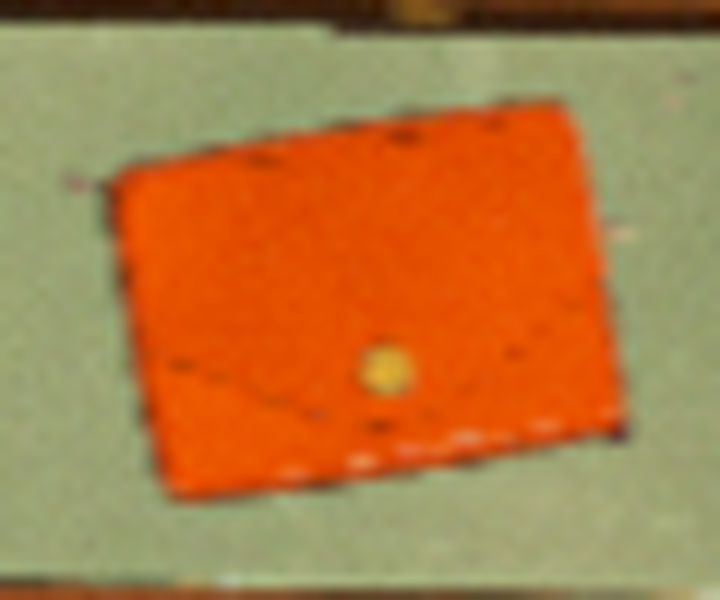

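```bash
python3 - <<'E'
from h import *
s=calibration('side');t=calibration('top')
T=np.array([plane(t,(320+(a+.5)/12-.5,195+(b+.5)/12-.5),.013) for a,b in [(115,178),(572,102),(625,430),(170,500)]])
print(T.round(4),T.mean(0)); d=T[1]-T[0];e=T[2]-T[3];f=T[0]-T[3];g=T[1]-T[2]
for q in(d,e,f,g): print(np.linalg.norm(q),np.degrees(np.arctan2(q[1],q[0]))%90)
S=np.array([plane(s,(285+(a+.5)/14-.5,155+(b+.5)/14-.5),.013) for a,b in [(132,157),(465,182),(462,382)]])
print(S.round(4)); print((S[0]+S[2])/2,np.linalg.norm(S[1]-S[0]),np.linalg.norm(S[2]-S[1]))
E
```

```text
[[ 0.4475  0.0146  0.013 ]
 [ 0.4673 -0.0878  0.013 ]
 [ 0.3944 -0.0991  0.013 ]
 [ 0.3764  0.0021  0.013 ]] [ 0.42139814 -0.04259235  0.013     ]
0.10427733371128482 10.911039018712657
0.10278285422257286 10.10511417747584
0.07222412047919005 9.963600869454593
0.07370937331992289 8.81267249150855
[[ 0.4715 -0.094   0.013 ]
 [ 0.3968 -0.1001  0.013 ]
 [ 0.378   0.0088  0.013 ]]
[ 0.42475868 -0.04261058  0.013     ] 0.07498603727796903 0.11055094560258079
```

```bash
python3 - <<'E'
from h import *
c=calibration('wrist'); e=get_state()['ee_pos'];print(e)
a=-.654;x=np.array([np.cos(a),np.sin(a),0]);y=np.array([-x[1],x[0],0])
for uv,z in [((274,319),.0766),((494,319),.0766),((384,425),.0806)]:
  q=plane(c,np.array(uv)/1.5,z,True); print(q,(q-e)@x,(q-e)@y)
E
```

```text
[0.47314327 0.24840024 0.00360849]
[0.47202731 0.29199198 0.0766    ] -0.027405418117185915 0.03391796384837833
[0.51627137 0.25804042 0.0766    ] 0.028364138689703326 0.0338886582089535
[0.47646933 0.25196348 0.0806    ] 0.0004719875066286716 0.004851453504995418
```

Emit:
apply_moves([
  [[0,0,30],0,0.5],
  [[0,0,40],0,0.5],
  [[0,0,40],0,0.5],
  [[0,0,10],0,0.5],
  [[-3,-18,0],-0.046,0.5],
  [[-5,-30,0],-0.077,0.5],
  [[-7,-36,0],-0.092,0.5],
  [[-7,-36,0],-0.092,0.5],
  [[-7,-36,0],-0.092,0.5],
  [[-7,-36,0],-0.092,0.5],
  [[-7,-36,0],-0.092,0.5],
  [[-5,-30,0],-0.077,0.5],
  [[-4,-33.4,0],-0.079,0.5],
  [[0,0,-20],0,0.5],
  [[0,0,-25],0,0.5],
  [[0,0,-25],0,0.5],
  [[0,0,-15],0,0.5],
  [[0,0,0],0,0.5],
  [[0,0,0],0,0.5],
])

```text
time_s: 25.08
ee_pos: [0.4218, -0.0433, 0.0389]
eef_rot: [-2.41, 2.015, -0.001]
force: [0.7, 0.0, -5.8]
opening: 0.059
```

```bash
python3 see.py 23 wrist; python3 - <<'E'
from h import *
crop(grab_frame('side'),250,110,110,90,7,'pics/s23.png')
crop(grab_frame('top'),300,170,110,90,7,'pics/t23.png')
E
```

```text
25.125 [ 0.4223 -0.0434  0.0393] -1.393 [ 1.4  0.5 -5.7] 0.05927611565962849
```

View pics/wrist23.png

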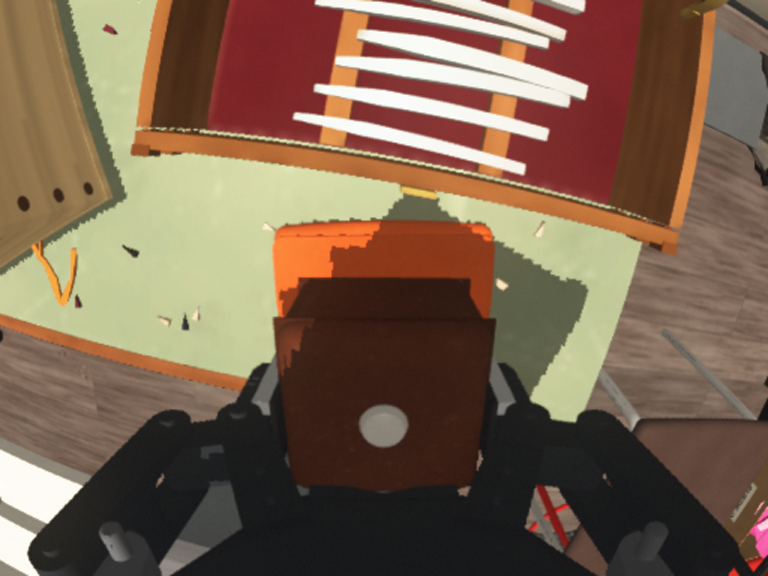

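View pics/s23.png

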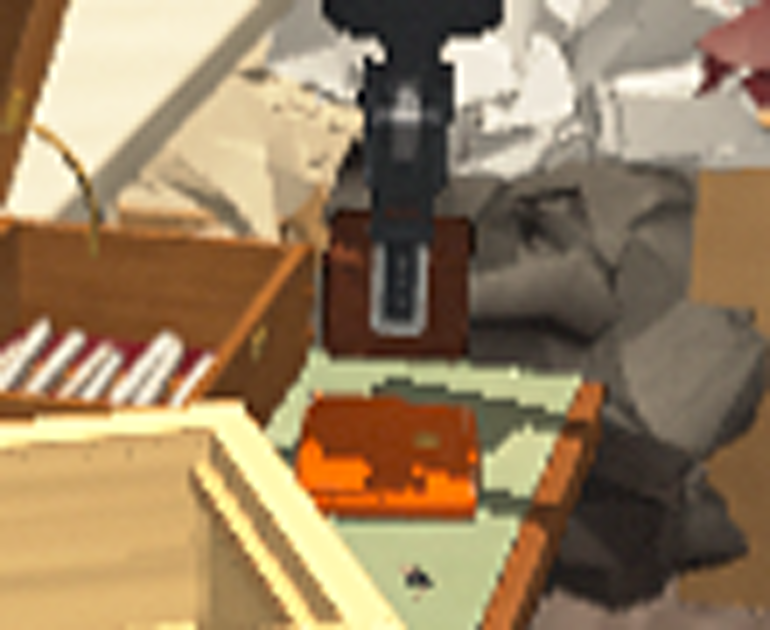

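View pics/t23.png

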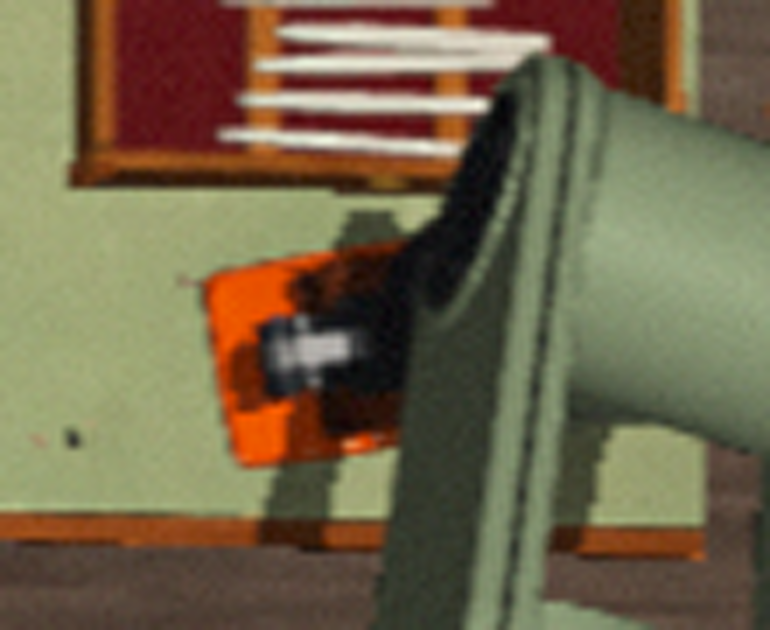

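```bash
python3 - <<'E'
from h import *
c=calibration('wrist'); e=get_state()['ee_pos'];print(e)
a=-1.393;x=np.array([np.cos(a),np.sin(a),0]);y=np.array([-x[1],x[0],0])
for uv,z in [((275,229),.013),((493,229),.013),((384,222),.0),((384,237),.013),((275,319),.0393+.073),((495,319),.1123),((383,425),.1163)]:
  q=plane(c,np.array(uv)/1.5,z,True); print(q,(q-e)@x,(q-e)@y)
s=calibration('side')
z=.0393+.023
for uv in [(327,343),(468,357)]:
  q=plane(s,(250+uv[0]/7-.5,110+uv[1]/7-.5),z); print(q,(q-e)@x,(q-e)@y)
E
```

```text
[ 0.42247514 -0.04340032  0.03951699]
[0.45207748 0.01278515 0.013     ] -0.05006424977763424 0.03907270253147886
[ 0.47014496 -0.08791991  0.013     ] 0.05224870474695127 0.039044568107365
[ 0.46169007 -0.03746376  0.        ] 0.0010926120059241175 0.03964668589641708
[ 0.456898   -0.03828194  0.013     ] 0.0010503726567671274 0.03478545500711008
[ 0.45114329 -0.01086611  0.1123    ] -0.026951054550924874 0.03397025364258355
[ 0.46098048 -0.06592167  0.1123    ] 0.02897640883294034 0.033915191727710174
[ 0.42731854 -0.0429997   0.1163    ] 0.0004623046122426263 0.0048379010024030295
[ 0.45197987 -0.03257254  0.0623    ] -0.005438851759993612 0.03095462483660282
[ 0.39142932 -0.03296516  0.0623    ] -0.015761457475365573 -0.028710837717948325
```

Emit:
apply_moves([
  [[-1,0,-15],0,0.5],
  [[0,0,-15],0,0.5],
  [[0,0,-8],0,0.5],
  [[0,0,-4],0,0.5],
  [[0,0,-2],0,0.5],
  [[0,0,0],0,0.5],
  [[0,0,0],0,0.5],
])

```text
time_s: 26.1
ee_pos: [0.4208, -0.0432, -0.0052]
eef_rot: [-2.41, 2.015, -0.001]
force: [0.5, -0.2, -7.0]
opening: 0.0587
```

```bash
python3 see.py 24; python3 - <<'E'
from h import *
crop(grab_frame('side'),270,130,70,60,11,'pics/s24.png')
E
```

```text
26.1 [ 0.4208 -0.0432 -0.0052] -1.393 [ 0.5 -0.2 -7. ] 0.058746068476025724
```

View pics/s24.png

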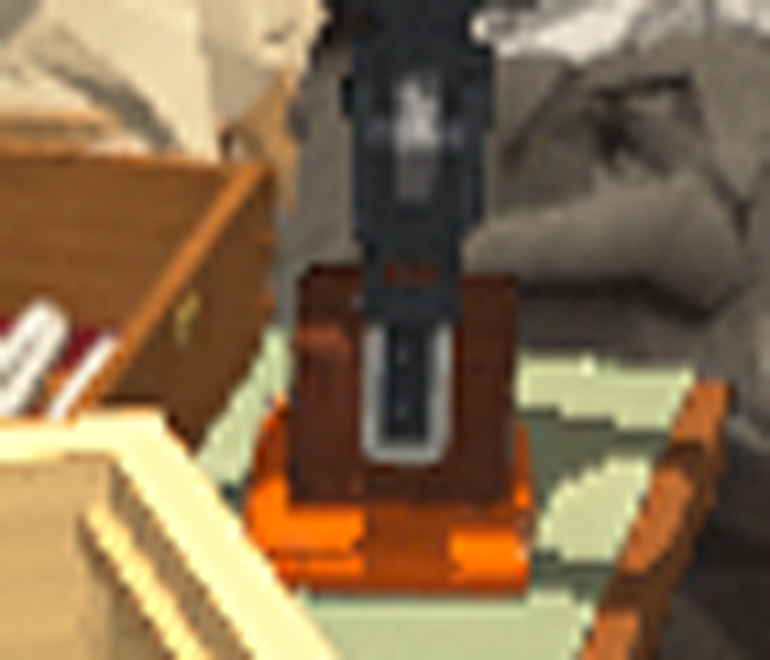

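```bash
python3 - <<'E'
from h import *
s=calibration('side')
px=np.array([.984,.177,0]);py=np.array([-.177,.984,0])
def P(uv,z): return plane(s,(270+uv[0]/11-.5,130+uv[1]/11-.5),z)
print('weight near-bottom corners',P((290,500),.018),P((513,503),.018))
print('pouch corner near right',P((530,555),.013),'near-left edge pts',P((247,500),.013),P((262,440),.013), 'right edge',P((525,430),.013),P((530,500),.013))
for k,c in (('pouch',np.array([.423,-.0426,.013])),):
  for a,b in [(39,54),(-39,54),(39,-54),(-39,-54)]: print(k,a,b,((proj(s,c+px*a/1e3+py*b/1e3)-[269.5,129.5])*11).round())
e=np.array([.4208,-.0432,.018])
for a in (31,-29): print('w',((proj(s,e+px*a/1e3+py*.03)-[269.5,129.5])*11).round())
E
```

```text
weight near-bottom corners [ 0.44704341 -0.01173895  0.018     ] [ 0.38876581 -0.02658352  0.018     ]
pouch corner near right [ 0.37997063 -0.00462859  0.013     ] near-left edge pts [ 0.46076003 -0.0199238   0.013     ] [ 0.46648973 -0.063096    0.013     ] right edge [ 0.39680159 -0.0910796   0.013     ] [ 0.38655299 -0.04156528  0.013     ]
pouch 39 54 [248. 557.]
pouch -39 54 [543. 569.]
pouch 39 -54 [267. 405.]
pouch -39 -54 [541. 416.]
w [291. 505.]
w [514. 515.]
```

```bash
python3 see.py 25 wrist
```

```text
26.2 [ 0.4207 -0.0432 -0.0052] -1.393 [ 0.   0.  -6.3] 0.059182616284055224
```

View pics/wrist25.png

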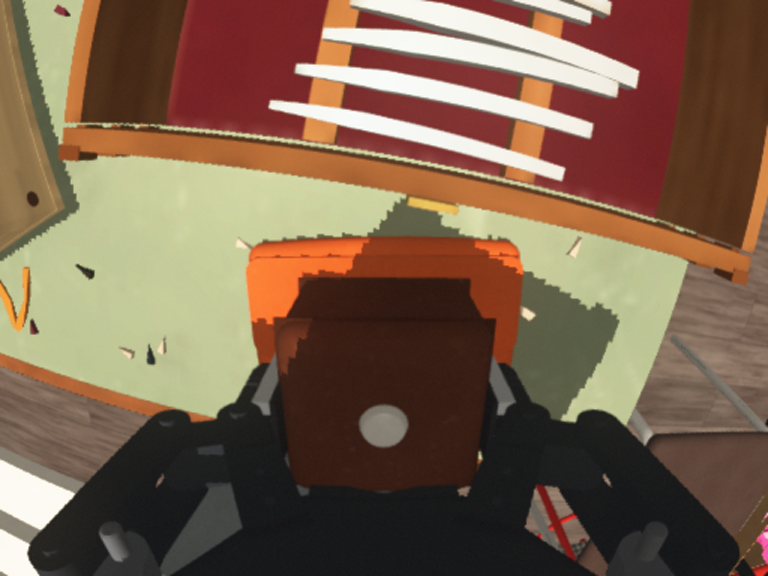

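```bash
python3 - <<'E'
from h import *
c=calibration('wrist'); e=np.array([.4207,-.0432,0])
a=-1.393;x=np.array([np.cos(a),np.sin(a),0]);y=np.array([-x[1],x[0],0])
for uv,z in [((300,279),.018),((470,279),.018),((384,279),.018),((250,257),.013),((520,257),.013),((384,257),.013),((384,238),.002)]:
  q=plane(c,np.array(uv)/1.5,z,True); print(uv,((q-e)@x*1e3).round(1),((q-e)@y*1e3).round(1))
E
```

```text
(300, 279) -29.5 29.7
(470, 279) 32.1 29.6
(384, 279) 0.9 29.6
(250, 257) -49.3 36.8
(520, 257) 52.0 36.8
(384, 257) 0.9 36.5
(384, 238) 0.9 41.3
```

Emit:
apply_moves([
  [[1.7,0.3,0],0,0.5],
  [[0,0,-2],0,0.5],
  [[0,0,-1],0,0.5],
  [[0,0,0],0,0.5],
])

```text
time_s: 26.7
ee_pos: [0.4219, -0.0427, -0.0087]
eef_rot: [2.41, -2.015, -0.0]
force: [-0.4, 0.6, -5.6]
opening: 0.0589
```

Emit:
apply_moves([
  [[0,0,-1],0,0.5],
  [[0,0,0],0,0.5],
])

```text
time_s: 26.95
ee_pos: [0.422, -0.0427, -0.0088]
eef_rot: [2.41, -2.015, -0.001]
force: [-4.0, 0.4, 4.1]
opening: 0.0591
```

Emit:
apply_moves([
  [[0,0,-0.8],0,0.5],
  [[0,0,0],0,0.5],
])

```text
time_s: 27.2
ee_pos: [0.422, -0.0427, -0.0089]
eef_rot: [2.41, -2.015, -0.001]
force: [-7.9, 3.0, 14.9]
opening: 0.0591
```

Emit:
apply_moves([
  [[0,0,0.8],0,0.5],
  [[0,0,0.3],0,0.5],
  [[0,0,0],0,0.75],
  [[0,0,0],0,0.75],
  [[0,0,0],0,0.85],
  [[0,0,0],0,0.85],
])

```text
time_s: 27.95
ee_pos: [0.4223, -0.0429, -0.0092]
eef_rot: [-2.41, 2.015, -0.001]
force: [-0.0, -0.2, -0.7]
opening: 0.0725
```

Emit:
apply_moves([
  [[0,0,5],0,0.9],
  [[0,0,10],0,0.9],
  [[0,0,20],0,0.9],
  [[0,0,30],0,0.9],
  [[0,0,40],0,0.9],
  [[0,0,40],0,0.9],
  [[-15,30,40],0,0.9],
  [[-20,50,0],0,0.9],
  [[-20,50,0],0,0.9],
  [[0,0,0],0,0.9],
])

```text
time_s: 29.2
ee_pos: [0.3656, 0.0898, 0.1764]
eef_rot: [-2.415, 2.007, -0.001]
force: [0.3, -0.9, -0.5]
opening: 0.0766
```

```bash
python3 see.py 26; python3 - <<'E'
from h import *
s=grab_frame('side');t=grab_frame('top')
cv2.imwrite('pics/s26raw.png',s[:,:,::-1]);cv2.imwrite('pics/t26raw.png',t[:,:,::-1])
crop(s,270,130,70,60,11,'pics/s26.png');crop(s,0,0,512,384,1.5,'pics/s26f.png');crop(t,170,110,230,140,3,'pics/t26.png')
E
```

```text
29.2 [0.3656 0.0898 0.1764] -1.3867 [ 0.3 -0.9 -0.5] 0.0766333637623892
```

View pics/s26.png

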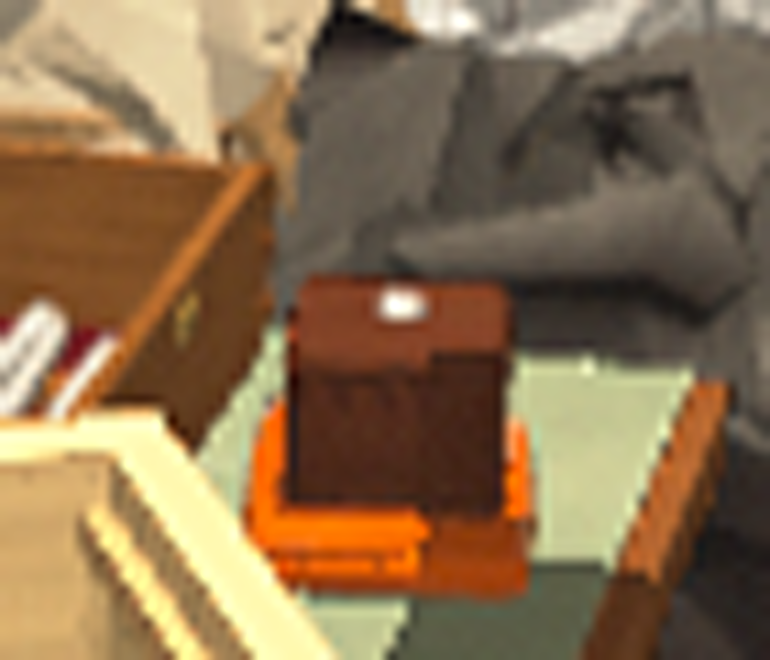

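View pics/t26.png

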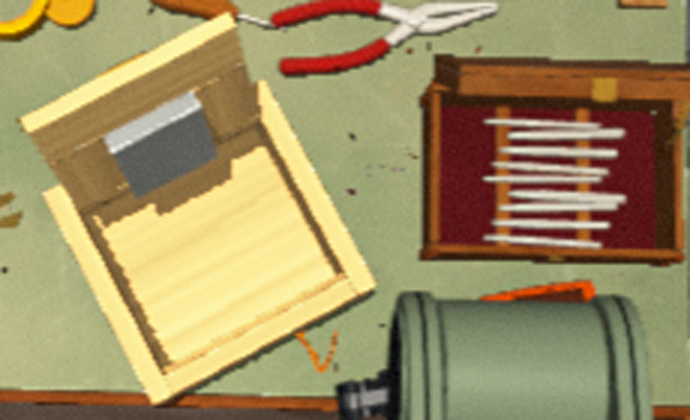

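View pics/s26f.png

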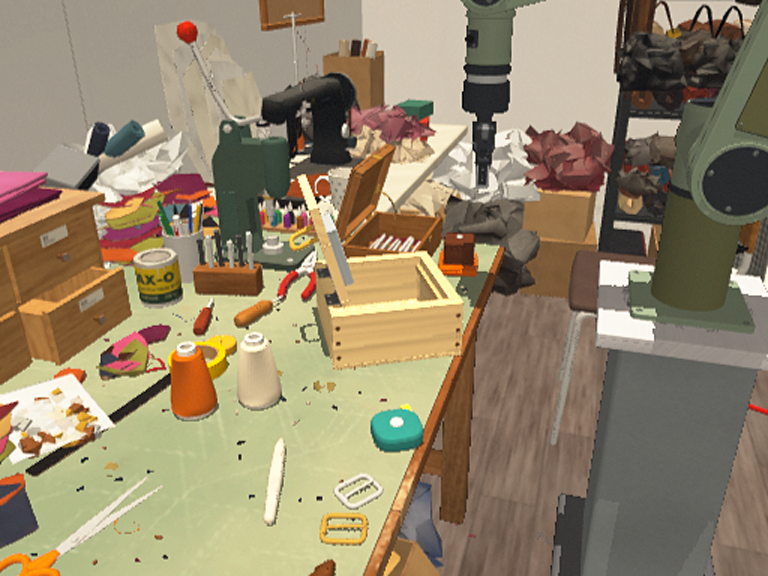

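Emit:
apply_moves([
  [[0,40,20],0,0.9],
  [[0,50,20],0,0.9],
  [[0,50,20],0,0.9],
  [[0,50,10],0,0.9],
  [[0,0,0],0,0.9],
])

```text
time_s: 29.92
ee_pos: [0.3687, 0.2789, 0.2469]
eef_rot: [-2.41, 2.011, -0.001]
force: [0.8, -0.2, -0.3]
opening: 0.0769
```

```bash
python3 - <<'E'
from h import *
t=grab_frame('top');print(get_state()['ee_pos'])
cv2.imwrite('pics/t27raw.png',t[:,:,::-1])
crop(t,320,185,60,55,12,'pics/t27.png')
c=calibration('top');I=t[:,:,::-1].copy();hsv=cv2.cvtColor(I,cv2.COLOR_BGR2HSV)
ori=cv2.inRange(hsv,(3,200,180),(14,255,255))
P=np.array([.423,-.0426]);
px=np.array([.984,.177,0]);py=np.array([-.177,.984,0])
for n,z,w,h in(('pouch',.013,39,54),('weight',.063,30,30)):
  print(n,[((proj(c,np.array([.4214,-.0426,z])+px*a*w/1e3+py*b*h/1e3)-[319.5,184.5])*12).round() for a,b in((1,1),(1,-1),(-1,-1),(-1,1))])
E
```

```text
[0.36818074 0.27711548 0.24602226]
pouch [array([103., 286.]), array([577., 213.]), array([641., 559.]), array([163., 634.])]
weight [array([261., 291.]), array([536., 249.]), array([588., 527.]), array([311., 570.])]
```

View pics/t27.png

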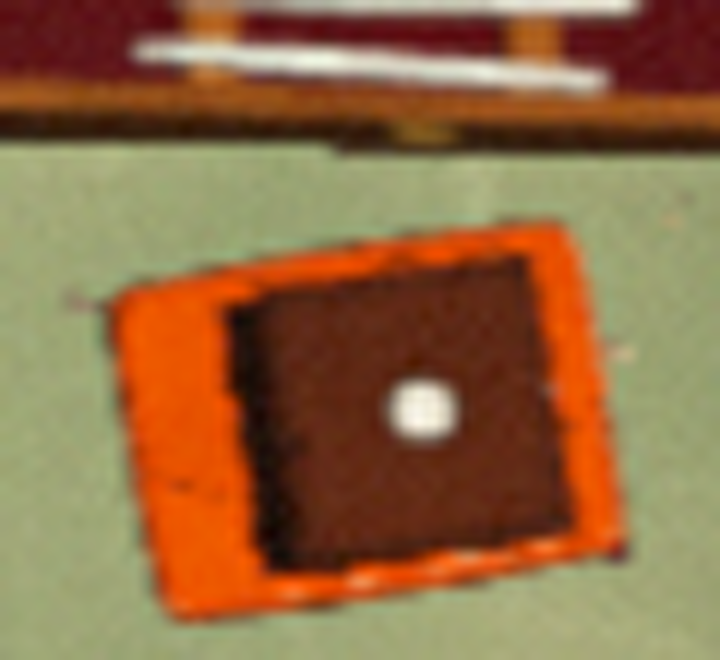

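```bash
python3 - <<'E'
from h import *
a=cv2.imread('pics/top0.png').astype(int);b=cv2.imread('pics/t27raw.png').astype(int)
print('tape',abs(a-b)[205:245,118:165].mean(),'cone',abs(a-b)[132:165,135:168].mean())
print(ticket.sign_off())
E
```

```text
tape 11.40709219858156 cone 3.7664524028160393
the job is handed in; nothing more can be done
None
```

```bash
python3 - <<'E'
import cv2,numpy as np
a=cv2.imread('pics/top0.png');b=cv2.imread('pics/t27raw.png')
cv2.imwrite('pics/cmp.png',cv2.resize(np.hstack([a[200:250,110:170],b[200:250,110:170]]),None,fx=6,fy=6))
E
```

```text
(no output)
```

View pics/cmp.png

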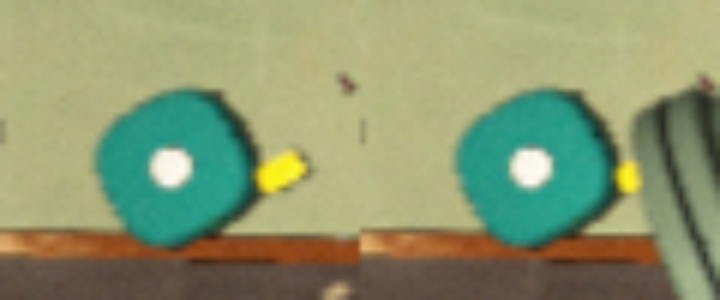

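The job is done and handed in at about 30 s. I flipped the ring up and lifted the hatch by it to about 65–67°. From there I pushed the hatch's free edge back until it met its stop (about 17 N at contact). I then took the weight out of the box, set it on the pouch, let go and moved the arm clear.

**Last checks:**
- **Hatch:** its edge lies where a 105° opening predicts in the side view, and it stayed there after I let go.
- **Weight on pouch:** it is flat and square to the pouch. The top view puts it within about 1 mm of centre; the side view suggests about 2 mm off.
- **Pouch:** its corners are at the same pixels as at the start.
- **Tape measure and thread cone:** unmoved in the before and after top pictures. The tape picture differed numerically only because the arm partly covers it.
- **Robot:** the gripper was open and touching nothing.

**What went wrong or disagreed:**
- **First ring grasp:** it closed on nothing. The real fingertips sat about 34 mm above the reported tool height, so I measured that in the pictures and allowed for it afterwards.
- **Set-down:** for about a quarter of a second the weight was pressed on the pouch with roughly 20 N. I backed off before opening the fingers.
- **Cameras:** they disagreed by 2 to 4 mm on some positions, so I used compromise values.

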